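# Battery change in the workshop's work light

## Task

The bench's battery work light is apart for new batteries: its lamp head hangs by the carrying handle on the hook stand. Take every spent cell out of the bays of the open battery tray and put it in the grey collecting box, then load each fresh cell from the rubber mat into a bay of its own (any bay): flat end pushed back against the coil spring, nub end dropped in so that the cell lies level between its contacts. Then lift the head off its hook, set it squarely over the tray until it is fully home on the tray's base, and press its switch button right down; leave the other things on the bench where they are.

Things in the scene. Friction and masses are not known exactly. Their poses are not given: they have to be found in the camera images.
- tray: open battery tray, fixed. Origin: centre of underside, z up; x along the bays, from coil springs (far side) to nub contacts. Base plate 114 x 218 x 8 mm (x, y, high). Two end walls 4 thick, 190 long in y: spring wall, inner face x = -38.5, top z = 34; nub wall, inner face x = +38.5, top z = 30; no side walls. Three bays 60 mm apart in y; low ribs (4.5 mm) stop cells rolling
- bay1 (a point): bay 1 (tray y = -60 mm): the point on the contact plate that a seated cell's nub tip touches (tray x = 38.5, z = 25); axes as the tray's. The seated cell's centre lies 30.75 mm from it towards -x, its x axis along +x
- bay2 (a point): same point of bay 2 (tray y = 0). Springs, in every bay at the height of the cell's axis, 16 mm across at the tip: tip at tray x = -16.5 when free, -23 (6 N) behind a seated cell, -31.5 (10 N) pressed right back. So a cell goes in only flat end first, tilted nub up, pressing the spring back over 6.5 mm until its nub end clears the nub wall
- bay3 (a point): same point of bay 3 (tray y = +60 mm). 26 mm are free between the cells of neighbouring bays
- cell1: fresh D cell 1 (may be absent), 34 mm in diameter, 61.5 mm long with its nub, 140 g, grey jacket with a black band, bare steel ends; lies on the mat (2 mm thick), can roll. Origin: on its axis, half way along its total length; x axis from the flat end (-30.75 mm) to the end with the small nub (+30.75); roll about x arbitrary
- cell2: fresh D cell 2 (may be absent), 34 mm in diameter, 61.5 mm long with its nub, 140 g, grey jacket with a black band, bare steel ends; lies on the mat (2 mm thick), can roll. Origin: on its axis, half way along its total length; x axis from the flat end (-30.75 mm) to the end with the small nub (+30.75); roll about x arbitrary
- cell3: fresh D cell 3 (may be absent), 34 mm in diameter, 61.5 mm long with its nub, 140 g, grey jacket with a black band, bare steel ends; lies on the mat (2 mm thick), can roll. Origin: on its axis, half way along its total length; x axis from the flat end (-30.75 mm) to the end with the small nub (+30.75); roll about x arbitrary
- spent1: spent D cell (may be absent), same make, size and frame as the fresh ones; starts seated in bay 1, held by its spring; it can be pulled straight up
- spent2: spent D cell (may be absent), same make, size and frame as the fresh ones; starts seated in bay 2, held by its spring; it can be pulled straight up
- spent3: spent D cell (may be absent), same make, size and frame as the fresh ones; starts seated in bay 3, held by its spring; it can be pulled straight up
- bin: open grey plastic collecting box, loose (0.45 kg) on the bench, 150 x 180 x 32 mm outside (x, y, height), walls and floor 4 to 5 mm. Origin: centre of its underside; z up
- head: lamp head: grey upright hood open below, 0.4 kg, loose, hanging on the hook. Outside 99 x 204 x 50 mm (x, y, high), inside 93 x 198, 44 deep: fits over the tray's end walls with 4 mm to spare each side; rim stands on the base plate (origin then 8 mm above the tray's). Origin: centre of its lower rim, z up, lens on the -x side. Either way round (half turn) is right on the tray
- handle (a point): middle of the top face of the head's handle bar, 118 mm above the head's origin; axes as the head's. Black bar across y: 18 mm thick (x), 84 mm long, 24 mm high, on posts at y = +-36 mm; opening under it 44 mm high
- sw (a joint): switch button on the top of the head, at y = +76 mm, 24 mm across in a 40 mm collar: 0 out, 0.006 m right down (5 N); springs back
- sw_top (a point): centre of the top face of the switch button (68 mm above the head's origin), pressed downwards
- hook: fixed hook stand. Origin: on the bench under the hanging handle. Square post 240 mm high, near face 80 mm from there on the +x side; from it a round arm (10 mm thick, axis 200 mm high) runs to -x through the handle's opening and ends 36 mm on the -x side in a tip turned up to 220 mm. The head comes off when lifted 20 to 28 mm, then drawn 60 mm or more to the stand's -x
- flux: bystander: flux jar, to be left where it is
- elbow: bystander: copper elbow, to be left where it is
- valve: bystander: brass valve, to be left where it is
- spanner: bystander: spanner, to be left where it is
- fbrush: bystander: brush, to be left where it is
- tape: bystander: tape roll, to be left where it is
- offcut: bystander: copper offcut, to be left where it is

How it is judged:
By the outcome, as a careful person would: the job done as asked, in the order asked, and still so for the second after the job is handed in, with the robot touching nothing.
Of cell1, cell2, cell3 only 2 to 3 are there at a start; the rules pass over those that are not, and their reading is None.
Of spent1, spent2, spent3 only 2 to 3 are there at a start; the rules pass over those that are not, and their reading is None.
At some moment in a run one of bin may be knocked a few centimetres aside while the robot is not near it.
It also fails if it takes over 210 s, if anything falls off the work surface, if the arm or the gripper's body presses on something with over 40 N, if the wrist force passes 120 N, or if a joint passes its speed limit or range.

## Robot

A 7-joint arm with a two-finger parallel gripper is mounted at the origin on the work surface. World frame = base frame: x ahead of the robot, y to its left, z up, the work surface at z = 0. Lengths are in m, angles in degrees, forces in N, time in s.
With the tool pointing down it reaches from about 0.35 to 0.775 m from the base axis. Payload 3.1 kg.
Tool frame: the origin (TCP) lies at the very end of the fingers, on their centre line; the grasp point (between the pads) lies 19 mm behind it; z points along the fingers, y is the line along which they close (so a half turn about z gives the same grasp; the last joint's range is limited). The gripper opens to 85 mm and grips with 20 to 120 N. Pads are 22 mm wide; open, the fingers measure 114 mm over their backs; the gripper's body (76 mm by 85 mm) begins 54 mm behind the grasp point. The pads swing forward as they close: fully open they stand 13 mm farther back than shut.
Start: joints at [-67.878, 17.813, 0.802, 86.603, -0.252, 75.585, -1.558], TCP at [0.228, 0.5, 0.231] pointing down, gripper open.
Joint ranges: [-154.91, 154.91], [-16.99, 109.72], [-72.82, 74.43], [7.12, 147.25], [-82.49, 262.49], [11.32, 116.49], [-174.64, 174.64]. Speed limits (degrees/s): [159.86, 159.86, 180, 180, 180, 180, 180].

## Interface

Orientations are given as a 3x3 rotation matrix whose columns are the frame's x, y, z axes.
In Python, from plant import robot, optics, ticket gives the robot as it stands.
- The arm moves only by the tool drive_tool, never from a script. Its arguments are lists of equal length, an entry for each row: "slide": the shift along the tool's x, y, z in cm, a list of three; "yaw": the turn about the tool's z in rad. In form: {"slide": [[tx, ty, tz], ...], "yaw": [yaw, ...]}. A call has exactly 10 rows; each row shifts and turns the commanded pose from where the row before left it, along the tool's axes as they then stand; what a row does not reach is not made up. A row lasts 1/8 s, in which the tool goes at most 62.5 mm and 10.7 degrees, less where a joint would pass 70% of its speed; a pose out of reach is approached as far as the arm can. A call is refused whole if a number of a shift passes 6.25 or a number of a turn 0.188, either way. A call with a gripper value outside its range is refused whole. "fingers" is the opening, from -1 (shut) to 1 (fully open), set as the call begins (left out, the last holds). The fingers move at their own pace and stop on an object; the grip force is fixed at half the most. Time passes only in rows, so rows that do not move let the fingers close, or fill a call up. It gives the time, the measured TCP pose, the force, the opening and the grip force at its end, in the units of the state.
- robot.observe(): the state, without advancing time (a new reading comes with each control period).
- optics.capture(name): name is "side" or "top"; returns the picture (480x640x3 uint8, red, green, blue); there is no depth.
- optics.camera_params(name): a dict with "fx", "fy", "cx", "cy" (pixels), "T" (4x4, takes a point from camera to world coordinates). Camera axes: x right, y down, z forward; pixel columns grow to the right and rows downward; lengths in m; the calibration is good to about 2 mm. A picture is of the moment at which its call begins. camera_params takes no time and is no camera call.
- ticket.sign_off(): hands the job in; it is judged then, once.
The state is a dict: "time": time; "qpos": joint angles; "qd": joint speeds; "joint_efforts": joint torques, N m; "ee_pos": TCP position; "ee_rot": TCP orientation; "force": force on the tool from outside, world axes, zero at the start; "torque": the same for the moment, N m; "finger_gap": finger opening in m; "grip_force": force on a finger pad.
Only numpy, scipy, OpenCV 4.12 (cv2) and the standard library are available. Lean on these libraries where they do the work, as an engineer would, in place of code of your own. Each camera call takes 0.05 s, during which the arm holds its last target. There are 200 camera calls.

## Working session

There is one attempt and no reset: what is moved stays moved. The work goes in short steps, Python scripts to look and compute and a tool call to move; the robot and the scene stay as the last step left them, time stands still between calls to the robot, and variables do not carry over. Pictures are saved under pics/ and viewed, at most 14 in all, crops included, and the job is handed in when it is done.

Besides the shell and the picture viewer there is one more tool, called after "Request:" as name(argument=value, ...) on one line, values as JSON. drive_tool: Moves the arm, as the interface text tells. Its arguments: {"type":"object","properties":{"slide":{"type":"array","items":{"type":"array","items":{"type":"number"}}},"yaw":{"type":"array","items":{"type":"number"}},"fingers":{"type":"number"}},"required":["slide","yaw"]}

```bash
ls; mkdir -p pics; python3 - <<'E'
from plant import robot, optics
import cv2, numpy as np
for n in("top","side"):
    p=optics.camera_params(n); print(n,p["fx"],p["fy"],p["cx"],p["cy"]); print(np.round(p["T"],4).tolist())
    cv2.imwrite(f"pics/{n}0.png",optics.capture(n)[:,:,::-1])
s=robot.observe(); print(s["time"],s["ee_pos"],np.round(s["ee_rot"],3).tolist(),s["finger_gap"],s["force"])
E
```

```text
pics
top 447.64584473028697 447.64584473028697 321.3594934153905 243.04540902835356
[[0.0236, -0.9967, 0.078, 0.4655], [-0.9992, -0.0259, -0.0295, 0.0851], [0.0314, -0.0772, -0.9965, 1.3273], [0.0, 0.0, 0.0, 1.0]]
side 436.55205729874575 436.55205729874575 318.3179098906278 242.43431984133233
[[0.8724, -0.3718, 0.3172, 0.2226], [-0.4884, -0.6419, 0.5911, -0.5164], [-0.0162, -0.6706, -0.7417, 0.9234], [0.0, 0.0, 0.0, 1.0]]
0.1 [0.2278686  0.4998798  0.23034432] [[-0.91, 0.415, -0.001], [0.415, 0.91, -0.002], [-0.0, -0.002, -1.0]] 0.08532038824623475 [-0.50617721 -0.6851749  -0.02974665]
```

View pics/top0.png

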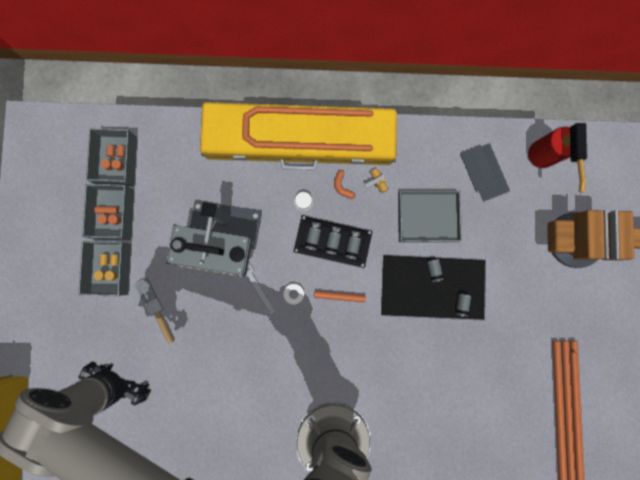

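View pics/side0.png

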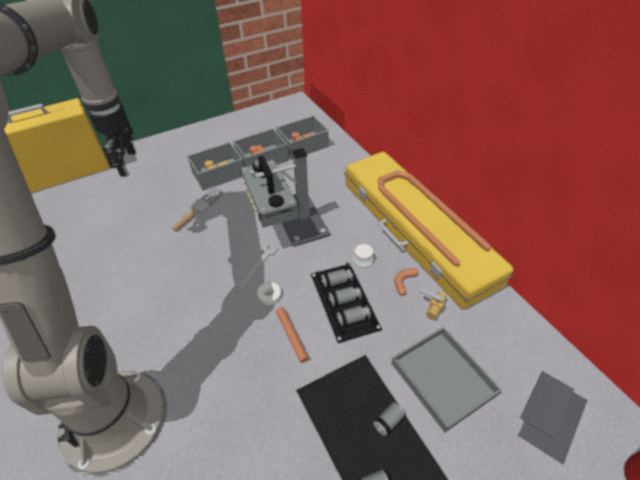

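The top view shows the tray at about (333,241) holding three spent cells. The bin is at (429,216). The mat has two fresh cells, at (435,269) and (464,303), and the head on its hook is at (210,248). I'll zoom in next.

```bash
python3 - <<'E'
import cv2, numpy as np
t=cv2.imread("pics/top0.png"); s=cv2.imread("pics/side0.png")
a=cv2.resize(t[205:275,285:385],(400,280),interpolation=3)
b=cv2.resize(t[250:325,375:490],(400,261),interpolation=3)
c=cv2.resize(s[255:345,305:385],(356,400),interpolation=3)[:280]
c=cv2.resize(s[255:345,305:395],(290,290),interpolation=3)
d=cv2.resize(t[185:285,155:270],(345,300),interpolation=3)
o=np.zeros((600,800,3),np.uint8); o[:280,:400]=a;o[290:551,:400]=b;o[:290,410:700]=c;o[300:600,410:755]=d
cv2.imwrite("pics/z1.png",o)
E
```

```text
(no output)
```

View pics/z1.png

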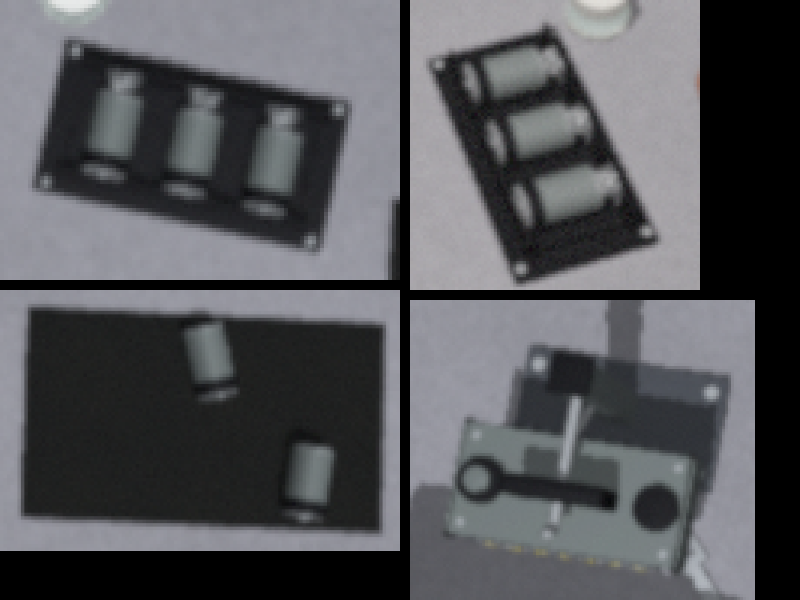

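```bash
cat > h.py <<'E'
import numpy as np, cv2, sys
from plant import robot, optics
P={n:optics.camera_params(n) for n in("top","side")}
def ray(n,u,v):
    p=P[n];T=np.array(p["T"]);d=T[:3,:3]@np.array([(u-p["cx"])/p["fx"],(v-p["cy"])/p["fy"],1]);return T[:3,3],d/np.linalg.norm(d)
def plane(n,u,v,z):
    o,d=ray(n,u,v);return o+d*(z-o[2])/d[2]
def tri(a,b):
    o1,d1=ray("top",*a);o2,d2=ray("side",*b);A=np.stack([d1,-d2],1)
    t=np.linalg.lstsq(A,o2-o1,rcond=None)[0];p,q=o1+t[0]*d1,o2+t[1]*d2
    return (p+q)/2,np.linalg.norm(p-q)
def proj(n,X):
    p=P[n];T=np.array(p["T"]);c=T[:3,:3].T@(np.array(X)-T[:3,3]);return np.array([p["fx"]*c[0]/c[2]+p["cx"],p["fy"]*c[1]/c[2]+p["cy"]])
def blob(g,u,v,r=3,sign=1):
    u0,v0=int(round(u)),int(round(v));w=g[v0-r:v0+r+1,u0-r:u0+r+1].astype(float)*sign
    w=np.clip(w-np.median(w)-0.3*(w.max()-np.median(w)),0,None);ys,xs=np.mgrid[-r:r+1,-r:r+1]
    return u0+(w*xs).sum()/w.sum(),v0+(w*ys).sum()/w.sum()
def quad(mask):
    c=max(cv2.findContours(mask.astype(np.uint8),0,1)[0],key=cv2.contourArea);return cv2.minAreaRect(c),cv2.contourArea(c)
E
python3 - <<'E'
from h import *
np.set_printoptions(precision=4,suppress=True)
t=cv2.imread("pics/top0.png");s=cv2.imread("pics/side0.png");g=t.max(2);gs=s.max(2)
pts=[]
for (u,v),b in zip([(303.75,217.5),(370,232),(362.75,265.25),(296.25,250.25)],[(313,275),(348,265),(378.5,326.7),(339,338)]):
    a=blob(g,u,v);X=plane("top",*a,.009);pts.append(X);print("tray",np.array(a),X)
pts=np.array(pts);print("c",pts.mean(0),"sides",[np.linalg.norm(pts[i]-pts[(i+1)%4]) for i in range(4)])
d=pts[1]+pts[2]-pts[0]-pts[3];print("-y dir ang",np.degrees(np.arctan2(d[1],d[0])))
d=pts[2]+pts[3]-pts[0]-pts[1];print("x dir ang",np.degrees(np.arctan2(d[1],d[0])))
for b in[(313,275),(339,338),(378.5,326.7)]:
    q=blob(gs,*b);print("side",np.array(q),plane("side",*q,.009))
hsv=cv2.cvtColor(t,cv2.COLOR_BGR2HSV)
# bin
m=np.zeros_like(g);
for (u,v) in[(435,269),(464,303)]:
    w=g[v-16:v+17,u-16:u+17];k=(w>60).astype(np.uint8);n,l,st,ce=cv2.connectedComponentsWithStats(k)
    for i in range(1,n):
        if st[i,4]>3: print("comp",st[i],ce[i]+[u-16,v-16])
    print(w[4:30:1,6:28:1])
a=cv2.resize(s[140:225,235:325],(540,510),interpolation=3)
cv2.imwrite("pics/z2.png",a)
E
```

```text
tray [304.0985 216.3538] [0.6468 0.0992 0.009 ]
tray [372.261 231.646] [ 0.6066 -0.1044  0.009 ]
tray [364.3774 266.8514] [ 0.5016 -0.0826  0.009 ]
tray [294.3542 251.3546] [0.5421 0.1251 0.009 ]
c [0.5743 0.0093 0.009 ] sides [np.float64(0.2074800453652166), np.float64(0.10731269914743158), np.float64(0.21157778644583888), np.float64(0.10780797472474961)]
-y dir ang -101.10023042376085
x dir ang 167.17871705970646
side [311.1407 274.5968] [0.5411 0.1216 0.009 ]
side [338.3488 338.4873] [ 0.5055 -0.0772  0.009 ]
side [379.3547 325.7273] [ 0.6088 -0.0966  0.009 ]
comp [  0   0  33  24 357] [435.3585 261.549 ]
comp [14 25 10  4 27] [437.7407 279.5926]
[[ 69  70  67  67  61  52  51  53  56  60  78  94 100 101 100 101 108 119
  124 124 123 125]
 [ 35  31  29  27  27  27  29  28  30  33  43  56  65  64  57  53  57  64
   69  69  70  72]
 [ 31  26  19  23  22  27  32  44  54  62  65  77  85  81  52  32  31  35
   36  35  35  34]
 [ 30  25  22  33  42  51  64  82 100 111 111 111 109  98  58  36  32  32
   30  34  31  32]
 [ 31  30  36  58  75  83  94 110 126 134 131 124 115  97  64  37  31 
[... 3826 characters left out ...]
9 119 117 111  96  57  34  34
   34  34  34  32]
 [ 29  20  18  22  30  36  47  62  74  88  95  98  97  97  87  53  33  32
   32  33  33  32]
 [ 28  23  17  16  20  22  30  38  46  54  58  60  64  69  62  41  34  34
   32  30  34  34]
 [ 31  28  26  29  31  35  36  34  37  41  38  36  38  41  38  33  34  31
   32  32  32  33]
 [ 33  35  42  49  57  63  61  61  63  64  55  43  35  31  27  30  31  36
   34  34  33  35]
 [ 29  35  45  55  64  73  82  98 109 105  87  69  52  43  32  33  35  33
   32  34  33  34]
 [ 32  32  36  41  46  57  77 103 120 114  94  74  65  55  38  32  32  34
   35  32  32  34]
 [ 33  32  31  33  36  39  53  74  87  80  64  58  59  54  38  36  32  31
   31  30  33  31]]
```

View pics/z2.png

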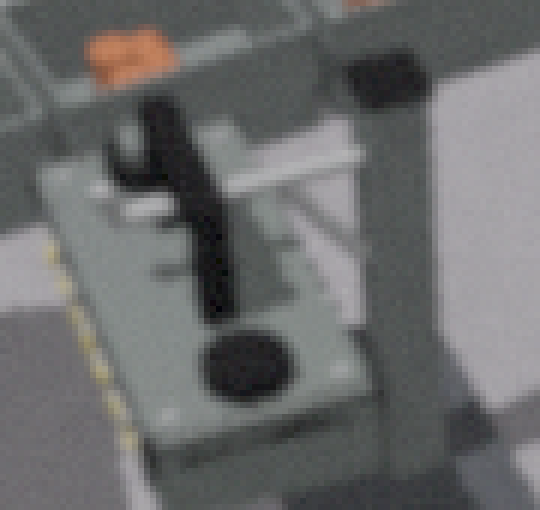

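The side zoom shows the near disc at (240,365) as solid black. The far one at (130,155) is a dark collar with a grey centre, so that is the switch, towards world +y. Next I'll refine the poses.

```bash
cat >> h.py <<'E'
def up(img,f=8): return cv2.resize(img,None,fx=f,fy=f,interpolation=cv2.INTER_CUBIC)
def rect(g,box,thr,dark,n,z,f=8,hull=True):
    """largest blob in box(u0,v0,u1,v1) -> min area rect corners in world on plane z"""
    u0,v0,u1,v1=box;w=up(g[v0:v1,u0:u1],f);m=((w<thr) if dark else (w>thr)).astype(np.uint8)
    c=max(cv2.findContours(m,0,1)[0],key=cv2.contourArea);c=cv2.convexHull(c).reshape(-1,2)
    W=np.array([plane(n,(x+.5)/f-.5+u0,(y+.5)/f-.5+v0,z)[:2] for x,y in c],np.float32)
    (cx,cy),(a,b),_=r=cv2.minAreaRect(W*1000);B=cv2.boxPoints(r);e=[B[1]-B[0],B[2]-B[1]];L=max(e,key=np.linalg.norm)
    return np.array([cx,cy]),max(a,b),min(a,b),np.degrees(np.arctan2(L[1],L[0]))%180
def bincentre(t,box=(375,170,500,260)):
    g=t.max(2);hsv=cv2.cvtColor(t,cv2.COLOR_BGR2HSV)
    return hsv
E
python3 - <<'E'
from h import *
np.set_printoptions(precision=3,suppress=True)
t=cv2.imread("pics/top0.png");s=cv2.imread("pics/side0.png");g=t.max(2);gs=s.max(2)
for th in(70,85,100): 
    print("tray",th,rect(g,(288,208,380,275),th,1,"top",.008),rect(gs,(303,255,390,348),th,1,"side",.008))
for nm,b in(("A",(422,260,450,276)),("Aall",(422,258,450,288)),("B",(450,286,478,317))):
    for th in(65,85): print(nm,th,rect(g,b,th,0,"top",.019+.008))
for i,b in enumerate([(306,217,322,248),(326,222,342,251),(345,226,361,259)]):
    print("spent",i,rect(g,b,75,0,"top",.025+.008))
# colours
for nm,(u,v) in dict(bench=(400,150),bench2=(475,225),binfl=(429,220),binedge=(400,216),headtop=(190,235),stand=(240,225)).items(): print(nm,t[v-1:v+2,u-1:u+2].mean((0,1)))
print(g[216,390:470]); print(g[180:250,430])
E
```

```text
tray 70 (array([576.279,  12.812]), 213.8895721435547, 110.96682739257812, np.float32(78.76)) (array([574.797,  10.518]), 217.35609436035156, 110.01349639892578, np.float32(78.67095))
tray 85 (array([576.288,  12.74 ]), 215.66436767578125, 112.60489654541016, np.float32(78.72877)) (array([574.885,  10.815]), 219.55453491210938, 111.32772064208984, np.float32(78.71674))
tray 100 (array([576.19,  12.61]), 217.25738525390625, 114.4703598022461, np.float32(78.75385)) (array([574.817,  11.02 ]), 221.50523376464844, 112.64507293701172, np.float32(78.79771))
A 65 (array([ 504.042, -287.448]), 50.094947814941406, 34.17621612548828, np.float32(13.778603))
A 85 (array([ 504.394, -288.198]), 48.54060363769531, 29.123992919921875, np.float32(14.146325))
Aall 65 (array([ 504.405, -287.373]), 50.478240966796875, 34.13539123535156, np.float32(14.502416))
Aall 85 (array([ 504.467, -288.423]), 46.84804153442383, 28.880067825317383, np.float32(15.281967))
B 65 (array([ 405.249, -374.37 ]), 49.6299934387207, 32.71950149536133, np.float32(171.36722))
B 85 (array([ 405.173, -375.854]), 46.4408073425293, 
[... 437 characters left out ...]
dge [85.889 84.889 79.111]
headtop [125.556 124.222 115.778]
stand [55.556 50.778 48.222]
[154 155 157 158 159 160 157 139  90  58  82 115 125 127 127 125 126 126
 126 127 126 125 126 126 127 127 126 126 126 126 125 124 125 125 126 124
 124 125 125 124 124 124 125 126 125 125 125 125 125 124 125 124 124 123
 124 126 125 125 124 125 123 126 125 124 125 123 107  68  51  82 123 140
 151 155 154 155 156 157 156 156]
[159 158 157 160 161 161 158 152 132 106  99 103  94  90 107 121 125 125
 125 125 126 123 125 125 125 124 125 124 125 124 125 123 124 124 124 124
 124 124 125 125 125 125 124 126 125 126 125 126 126 125 124 126 125 125
 126 126 121 108  84  87 107 122 137 157 161 160 158 160 160 160]
```

```bash
cat >> h.py <<'E'
TC=np.array([575.5,11.7]);TA=168.75
def tray(x,y):
    a=np.radians(TA);return TC+x*np.array([np.cos(a),np.sin(a)])+y*np.array([-np.sin(a),np.cos(a)])
def go(xy,z,phi,frm=None):
    """moves from pose frm (x,y,z mm,phi) or the measured one: yaw rad, then tool slide cm"""
    if frm is None:
        s=robot.observe();R=np.array(s["ee_rot"]);frm=[*np.array(s["ee_pos"])*1000,np.degrees(np.arctan2(R[1,0],R[0,0]))]
    d=np.array([xy[0]-frm[0],xy[1]-frm[1]]);a=np.radians(phi);w=(frm[3]-phi+180)%360-180
    print("yaw %.3f slide x %.2f y %.2f z %.2f cm"%(np.radians(w),(d@[np.cos(a),np.sin(a)])/10,(d@[np.sin(a),-np.cos(a)])/10,(frm[2]-z)/10))
E
python3 - <<'E'
from h import *
np.set_printoptions(precision=3,suppress=True)
t=cv2.imread("pics/top0.png");g=t.max(2)
for th in(125,140): print("bin",rect(g,(385,176,472,253),th,1,"top",.03))
b3=tray(7.75,60);print(b3)
go(b3,150,168.75)
BIN=rect(g,(385,176,472,253),140,1,"top",.03)[0]
for d in[(-33,45),(-33,-45),(35,0)]:
    for y in (60,0,-60): go(BIN+d,150,168.75,[*tray(7.75,y),150,168.75])
E
```

```text
bin (array([ 658.285, -267.632]), 187.62777709960938, 159.19639587402344, np.float32(91.88382))
bin (array([ 658.431, -268.147]), 190.54678344726562, 162.41583251953125, np.float32(91.68234))
[556.193 -45.635]
yaw -0.231 slide x -42.84 y -47.10 z 8.03 cm
yaw 0.000 slide x -10.25 y -16.06 z 0.00 cm
yaw 0.000 slide x -10.25 y -22.06 z 0.00 cm
yaw 0.000 slide x -10.25 y -28.06 z 0.00 cm
yaw 0.000 slide x -12.01 y -24.89 z 0.00 cm
yaw 0.000 slide x -12.01 y -30.89 z 0.00 cm
yaw 0.000 slide x -12.01 y -36.89 z 0.00 cm
yaw 0.000 slide x -17.80 y -19.15 z 0.00 cm
yaw 0.000 slide x -17.80 y -25.15 z 0.00 cm
yaw 0.000 slide x -17.80 y -31.15 z 0.00 cm
```

Request:
drive_tool(slide=[[0,0,0],[0,0,0],[-3.57,-3.925,0.67],[-3.57,-3.925,0.67],[-3.57,-3.925,0.67],[-3.57,-3.925,0.67],[-3.57,-3.925,0.67],[-3.57,-3.925,0.67],[-3.57,-3.925,0.67],[-3.57,-3.925,0.67]], yaw=[-0.116,-0.115,0,0,0,0,0,0,0,0], fingers=0.12)

```text
time: 1.35
ee_pos: [0.4472, 0.1352, 0.1772]
ee_rot: [[-0.981, 0.195, -0.0], [0.195, 0.981, 0.0], [0.0, 0.0, -1.0]]
force: [1.4, -0.1, -0.5]
finger_gap: 0.0477
grip_force: 0.0
```

Request:
drive_tool(slide=[[-3.57,-3.925,0.67],[-3.57,-3.925,0.67],[-3.57,-3.925,0.67],[-3.57,-3.925,0.67],[0,0,2],[0,0,2],[0,0,2],[0,0,0],[0,0,0],[0,0,0]], yaw=[0,0,0,0,0,0,0,0,0,0])

```text
time: 2.6
ee_pos: [0.5571, -0.0452, 0.092]
ee_rot: [[-0.981, 0.195, 0.002], [0.195, 0.981, -0.0], [-0.002, 0.0, -1.0]]
force: [0.0, -0.3, 0.1]
finger_gap: 0.0475
grip_force: 0.0
```

```bash
python3 - <<'E'
from h import *
s=robot.observe();print(s["time"],s["ee_pos"],s["finger_gap"],s["force"]);go(tray(7.75,60),13,168.75)
t=optics.capture("top")[:,:,::-1];d=optics.capture("side")[:,:,::-1]
o=np.zeros((560,800,3),np.uint8);o[:400,:400]=cv2.resize(t[190:290,280:380],(400,400),interpolation=3);o[:,400:]=cv2.resize(d[220:360,295:395],(400,560),interpolation=3)
cv2.imwrite("pics/a1.png",o)
E
```

```text
2.6 [ 0.55706085 -0.04521922  0.09199875] 0.04754789060757809 [ 0.00703395 -0.25438225  0.10465391]
yaw -0.000 slide x 0.08 y -0.06 z 7.90 cm
```

View pics/a1.png

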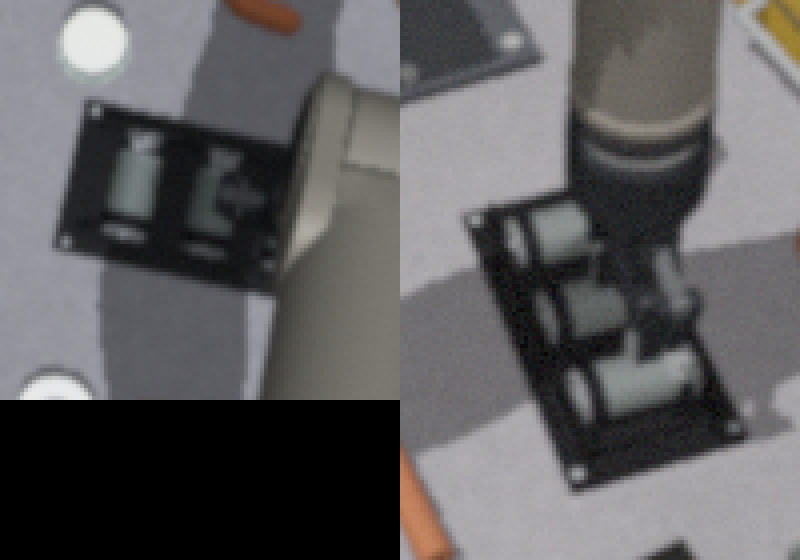

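The gripper is above the cell in bay 3, which sits at about (640,385) in the side crop. I'll go down slowly and watch the force.

Request:
drive_tool(slide=[[0.08,-0.06,1.5],[0,0,1.5],[0,0,1.5],[0,0,1.2],[0,0,1.0],[0,0,0.6],[0,0,0.6],[0,0,0],[0,0,0],[0,0,0]], yaw=[0,0,0,0,0,0,0,0,0,0])

```text
time: 3.95
ee_pos: [0.5557, -0.0456, 0.0123]
ee_rot: [[-0.981, 0.195, 0.001], [0.195, 0.981, 0.0], [-0.001, 0.0, -1.0]]
force: [-0.1, 1.2, -0.2]
finger_gap: 0.048
grip_force: 0.0
```

Request:
drive_tool(slide=[[0,0,0],[0,0,0],[0,0,0],[0,0,0],[0,0,0],[0,0,0],[0,0,0],[0,0,0],[0,0,0],[0,0,0]], yaw=[0,0,0,0,0,0,0,0,0,0], fingers=-1)

```text
time: 5.2
ee_pos: [0.5558, -0.0448, 0.0126]
ee_rot: [[-0.981, 0.195, 0.001], [0.195, 0.981, 0.001], [-0.001, 0.001, -1.0]]
force: [-1.1, 1.6, 5.3]
finger_gap: 0.0321
grip_force: 59.5
```

Request:
drive_tool(slide=[[0,0,-0.7],[0,0,-1.2],[0,0,-2],[0,0,-2.6],[0,0,-2.6],[0,0,-2.6],[-1.0,-2.07,0],[-2,-4.15,0],[-2,-4.15,0],[-2,-4.15,0]], yaw=[0,0,0,0,0,0,0,0,0,0])

```text
time: 6.45
ee_pos: [0.5951, -0.2036, 0.1297]
ee_rot: [[-0.981, 0.196, -0.001], [0.196, 0.981, -0.0], [0.001, -0.001, -1.0]]
force: [0.0, -0.4, -2.0]
finger_gap: 0.032
grip_force: 61.4
```

Request:
drive_tool(slide=[[-2,-4.15,0],[-2,-4.15,0],[-1.0,-2.07,0],[0,0,0],[0,0,0],[0,0,0],[0,0,0],[0,0,0],[0,0,0],[0,0,0]], yaw=[0,0,0,0,0,0,0,0,0,0])

```text
time: 7.7
ee_pos: [0.6243, -0.3132, 0.1289]
ee_rot: [[-0.981, 0.195, -0.0], [0.195, 0.981, -0.0], [0.0, -0.0, -1.0]]
force: [0.1, 0.0, -1.4]
finger_gap: 0.0324
grip_force: 61.4
```

```bash
python3 - <<'E'
from h import *
s=robot.observe();print(s["time"],s["ee_pos"],s["finger_gap"],s["force"])
t=optics.capture("top")[:,:,::-1];d=optics.capture("side")[:,:,::-1]
cv2.imwrite("pics/a2t.png",t);cv2.imwrite("pics/a2s.png",d)
o=np.zeros((400,800,3),np.uint8);o[:,:400]=cv2.resize(t[150:290,360:500],(400,400),interpolation=3);o[:,400:]=cv2.resize(d[290:450,380:540],(400,400),interpolation=3)
cv2.imwrite("pics/a2.png",o)
E
```

```text
7.7 [ 0.62432932 -0.31317789  0.12889436] 0.03240499239703215 [ 0.08219165  0.00326233 -1.3555055 ]
```

View pics/a2.png

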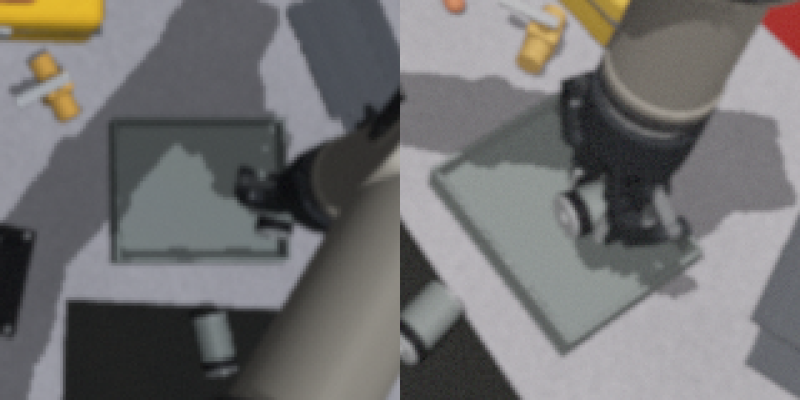

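Request:
drive_tool(slide=[[0,0,2],[0,0,2.4],[0,0,2.4],[0,0,2],[0,0,1.5],[0,0,0.9],[0,0,0.5],[0,0,0],[0,0,0],[0,0,0]], yaw=[0,0,0,0,0,0,0,0,0,0])

```text
time: 9.05
ee_pos: [0.6248, -0.3134, 0.0126]
ee_rot: [[-0.981, 0.195, 0.001], [0.195, 0.981, -0.001], [-0.001, -0.0, -1.0]]
force: [-0.4, 0.1, -1.6]
finger_gap: 0.0322
grip_force: 61.4
```

Request:
drive_tool(slide=[[0,0,0],[0,0,0],[0,0,0],[0,0,0],[0,0,0],[0,0,-1],[0,0,-2],[0,0,-3.5],[0,0,-3.5],[0,0,-3.5]], yaw=[0,0,0,0,0,0,0,0,0,0], fingers=0.12)

```text
time: 10.3
ee_pos: [0.6248, -0.3135, 0.1502]
ee_rot: [[-0.981, 0.196, 0.002], [0.196, 0.981, -0.001], [-0.003, -0.001, -1.0]]
force: [-0.1, 0.4, -0.4]
finger_gap: 0.0481
grip_force: 0.0
```

```bash
python3 - <<'E'
from h import *
s=robot.observe();print(s["time"],s["ee_pos"],s["finger_gap"],s["force"])
go(tray(7.75,0),60,168.75)
E
```

```text
10.3 [ 0.62476111 -0.31354994  0.15022664] 0.048137223061937 [-0.12859456  0.40406948 -0.44151171]
yaw -0.000 slide x 11.95 y 30.94 z 9.02 cm
```

Request:
drive_tool(slide=[[1,2.6,0],[1.7,4.4,0],[1.85,4.79,0],[1.85,4.79,0],[1.85,4.79,0],[1.85,4.79,0],[1.7,4.4,0],[0.15,0.38,2],[0,0,3],[0,0,3]], yaw=[0,0,0,0,0,0,0,0,0,0])

```text
time: 11.55
ee_pos: [0.569, 0.0138, 0.0684]
ee_rot: [[-0.981, 0.195, 0.004], [0.195, 0.981, 0.0], [-0.004, 0.001, -1.0]]
force: [-0.6, 0.2, -0.0]
finger_gap: 0.0478
grip_force: 0.0
```

Request:
drive_tool(slide=[[0,0,0],[0,0,1],[0,0,1.5],[0,0,1.3],[0,0,1.0],[0,0,0.6],[0,0,0.4],[0,0,0],[0,0,0],[0,0,0]], yaw=[0,0,0,0,0,0,0,0,0,0])

```text
time: 12.8
ee_pos: [0.568, 0.0136, 0.0093]
ee_rot: [[-0.981, 0.195, 0.001], [0.195, 0.981, 0.0], [-0.001, 0.0, -1.0]]
force: [0.1, -0.1, 0.1]
finger_gap: 0.0482
grip_force: 0.0
```

Request:
drive_tool(slide=[[0,0,0],[0,0,0],[0,0,0],[0,0,0],[0,0,0],[0,0,-0.7],[0,0,-1.2],[0,0,-2],[0,0,-3],[0,0,-3]], yaw=[0,0,0,0,0,0,0,0,0,0], fingers=-1)

```text
time: 14.05
ee_pos: [0.5668, 0.0129, 0.1091]
ee_rot: [[-0.981, 0.196, -0.001], [0.196, 0.981, -0.001], [0.001, -0.001, -1.0]]
force: [0.3, 0.1, -1.6]
finger_gap: 0.0325
grip_force: 61.4
```

```bash
python3 - <<'E'
from h import *
np.set_printoptions(precision=3,suppress=True)
s=robot.observe();print(s["time"],s["ee_pos"],s["finger_gap"],s["force"])
t=optics.capture("top")[:,:,::-1];g=t.max(2)
B=rect(g,(385,176,472,253),140,1,"top",.03);print(B)
go(B[0]+[-33,45],150,168.75)
E
```

```text
14.05 [0.567 0.013 0.109] 0.03249348513056666 [ 0.305  0.052 -1.604]
(array([ 658.492, -268.206]), 191.20936584472656, 163.1584930419922, np.float32(91.636406))
yaw -0.001 slide x -10.04 y -22.06 z -3.62 cm
```

Request:
drive_tool(slide=[[-1,-2.2,-1],[-2,-4.4,-1],[-2,-4.4,0],[-2,-4.4,0],[-2,-4.4,0],[-1.04,-2.26,0],[0,0,2],[0,0,3],[0,0,3],[0,0,2]], yaw=[0,0,0,0,0,0,0,0,0,0])

```text
time: 15.35
ee_pos: [0.6215, -0.2222, 0.0261]
ee_rot: [[-0.981, 0.196, -0.003], [0.196, 0.981, 0.001], [0.003, 0.0, -1.0]]
force: [0.5, -1.2, -1.8]
finger_gap: 0.0324
grip_force: 61.5
```

Request:
drive_tool(slide=[[0,0,1],[0,0,0.8],[0,0,0],[0,0,0],[0,0,0],[0,0,0],[0,0,0],[0,0,0],[0,0,0],[0,0,0]], yaw=[0,0,0,0,0,0,0,0,0,0])

```text
time: 16.6
ee_pos: [0.623, -0.2224, 0.0099]
ee_rot: [[-0.981, 0.195, -0.0], [0.195, 0.981, -0.0], [0.0, -0.0, -1.0]]
force: [-0.3, 0.2, -1.7]
finger_gap: 0.0322
grip_force: 61.5
```

Request:
drive_tool(slide=[[0,0,0],[0,0,0],[0,0,0],[0,0,0],[0,0,0],[0,0,-1],[0,0,-2],[0,0,-3.5],[0,0,-3.5],[0,0,-3.5]], yaw=[0,0,0,0,0,0,0,0,0,0], fingers=0.12)

```text
time: 17.85
ee_pos: [0.6237, -0.2209, 0.1481]
ee_rot: [[-0.981, 0.194, 0.002], [0.194, 0.981, 0.001], [-0.002, 0.002, -1.0]]
force: [0.4, -0.3, -0.4]
finger_gap: 0.0479
grip_force: 0.0
```

```bash
python3 - <<'E'
from h import *
s=robot.observe();print(s["time"],s["ee_pos"],s["finger_gap"],s["force"])
go(tray(7.75,-60),10,168.75)
E
```

```text
17.85 [ 0.62372883 -0.22092595  0.14813352] 0.04788497924700854 [ 0.39385711 -0.32398009 -0.43694673]
yaw 0.001 slide x 10.04 y 27.87 z 13.81 cm
```

Request:
drive_tool(slide=[[1,2.79,0],[1.8,4.99,0],[1.8,4.99,0],[1.8,4.99,0],[1.8,4.99,0],[1.4,3.9,0],[0.44,1.22,1],[0,0,2.5],[0,0,3],[0,0,2]], yaw=[0,0,0,0,0,0,0,0,0,0])

```text
time: 19.1
ee_pos: [0.5785, 0.0695, 0.0592]
ee_rot: [[-0.98, 0.197, -0.001], [0.197, 0.98, -0.0], [0.001, -0.001, -1.0]]
force: [-0.2, -0.3, 0.0]
finger_gap: 0.0479
grip_force: 0.0
```

Request:
drive_tool(slide=[[0,0,0],[0,0,1],[0,0,1.3],[0,0,1.2],[0,0,0.9],[0,0,0.5],[0,0,0],[0,0,0],[0,0,0],[0,0,0]], yaw=[0,0,0,0,0,0,0,0,0,0])

```text
time: 20.35
ee_pos: [0.5793, 0.0706, 0.0112]
ee_rot: [[-0.981, 0.195, 0.001], [0.195, 0.981, 0.0], [-0.001, 0.0, -1.0]]
force: [-0.2, 0.3, -0.0]
finger_gap: 0.0478
grip_force: 0.0
```

Request:
drive_tool(slide=[[0,0,0],[0,0,0],[0,0,0],[0,0,0],[0,0,0],[0,0,-0.7],[0,0,-1.2],[0,0,-2],[0,0,-3],[0,0,-3]], yaw=[0,0,0,0,0,0,0,0,0,0], fingers=-1)

```text
time: 21.6
ee_pos: [0.5781, 0.0684, 0.1105]
ee_rot: [[-0.98, 0.197, -0.002], [0.197, 0.98, -0.003], [0.001, -0.003, -1.0]]
force: [-0.0, -0.6, -1.4]
finger_gap: 0.032
grip_force: 61.4
```

```bash
python3 - <<'E'
from h import *
np.set_printoptions(precision=3,suppress=True)
s=robot.observe();print(s["time"],s["ee_pos"],s["finger_gap"],s["force"])
t=optics.capture("top")[:,:,::-1];g=t.max(2);cv2.imwrite("pics/a3t.png",t)
B=rect(g,(385,176,472,253),140,1,"top",.03);print(B)
go(B[0]+[33,0],150,168.75)
E
```

```text
21.6 [0.578 0.068 0.111] 0.03201125862703641 [-0.011 -0.58  -1.414]
(array([ 658.444, -267.194]), 191.46905517578125, 163.48695373535156, np.float32(91.49299))
yaw -0.002 slide x -17.35 y -30.79 z -3.47 cm
```

Request:
drive_tool(slide=[[-1.35,-2.39,-1],[-2.5,-4.4,-1],[-2.9,-5.1,0],[-2.9,-5.1,0],[-2.9,-5.1,0],[-2.9,-5.1,0],[-1.4,-2.6,0],[-0.5,-1,0],[0,0,2],[0,0,3]], yaw=[0,0,0,0,0,0,0,0,0,0])

```text
time: 22.9
ee_pos: [0.6897, -0.2642, 0.0806]
ee_rot: [[-0.981, 0.194, 0.002], [0.194, 0.981, 0.0], [-0.002, 0.0, -1.0]]
force: [0.1, -0.5, -1.2]
finger_gap: 0.0323
grip_force: 61.5
```

Request:
drive_tool(slide=[[0,0,2],[0,0,2],[0,0,1.5],[0,0,1.0],[0,0,0.4],[0,0,0],[0,0,0],[0,0,0],[0,0,0],[0,0,0]], yaw=[0,0,0,0,0,0,0,0,0,0])

```text
time: 24.15
ee_pos: [0.689, -0.2653, 0.011]
ee_rot: [[-0.981, 0.195, 0.0], [0.195, 0.981, -0.0], [-0.0, -0.0, -1.0]]
force: [-0.1, -0.5, -1.2]
finger_gap: 0.032
grip_force: 61.5
```

Request:
drive_tool(slide=[[0,0,0],[0,0,0],[0,0,0],[0,0,0],[0,0,0],[0,0,-1],[0,0,-2],[0,0,-3.5],[0,0,-3.5],[0,0,-3]], yaw=[0,0,0,0,0,0,0,0,0,0], fingers=0.12)

```text
time: 25.4
ee_pos: [0.6898, -0.2658, 0.1449]
ee_rot: [[-0.981, 0.195, 0.004], [0.195, 0.981, -0.002], [-0.004, -0.001, -1.0]]
force: [0.8, -0.2, 0.3]
finger_gap: 0.0475
grip_force: 0.0
```

```bash
python3 - <<'E'
from h import *
s=robot.observe();print(s["time"],s["ee_pos"],s["finger_gap"],s["force"])
go((497.9,-289.5),60,194); go((398.8,-374.1),60,172)
E
```

```text
25.4 [ 0.68977149 -0.26583939  0.14493593] 0.0475326082604693 [ 0.79787241 -0.1984645   0.29395719]
yaw -0.441 slide x 19.19 y 2.35 z 8.49 cm
yaw -0.057 slide x 27.31 y -14.77 z 8.49 cm
```

Request:
drive_tool(slide=[[0,0,0],[0,0,0],[0,0,0],[2,0.3,0],[4,0.5,0],[4,0.5,0],[4,0.5,0],[2.5,0.4,0],[1,0.15,0],[0,0,2]], yaw=[-0.147,-0.147,-0.147,0,0,0,0,0,0,0], fingers=0.4)

```text
time: 26.65
ee_pos: [0.5154, -0.2863, 0.124]
ee_rot: [[-0.971, -0.241, 0.007], [-0.241, 0.971, -0.003], [-0.006, -0.005, -1.0]]
force: [0.7, 0.7, 0.1]
finger_gap: 0.06
grip_force: 0.0
```

Request:
drive_tool(slide=[[0,0,3],[0,0,2.5],[0,0,0],[0,0,0],[0,0,0],[0,0,0],[0,0,0],[0,0,0],[0,0,0],[0,0,0]], yaw=[0,0,0,0,0,0,0,0,0,0])

```text
time: 27.9
ee_pos: [0.5134, -0.2848, 0.0659]
ee_rot: [[-0.97, -0.242, -0.0], [-0.242, 0.97, 0.0], [0.0, 0.0, -1.0]]
force: [-0.0, 0.5, 0.4]
finger_gap: 0.0599
grip_force: 0.0
```

```bash
python3 - <<'E'
from h import *
s=robot.observe();print(s["time"],s["ee_pos"],s["finger_gap"],s["force"])
a=np.radians(194);u=np.array([np.cos(a),np.sin(a)])
go(np.array((497.9,-289.5))-17.5*u,6,194)
t=optics.capture("top")[:,:,::-1];d=optics.capture("side")[:,:,::-1]
o=np.zeros((400,800,3),np.uint8);o[:,:400]=cv2.resize(t[190:290,390:490],(400,400),interpolation=3);o[:,400:]=cv2.resize(d[340:470,330:460],(400,400),interpolation=3)
cv2.imwrite("pics/a4.png",o)
E
```

```text
27.9 [ 0.51343428 -0.28478439  0.0658504 ] 0.05987876497586095 [-0.03787477  0.54716141  0.35727163]
yaw -0.000 slide x -0.13 y -0.08 z 5.99 cm
```

View pics/a4.png

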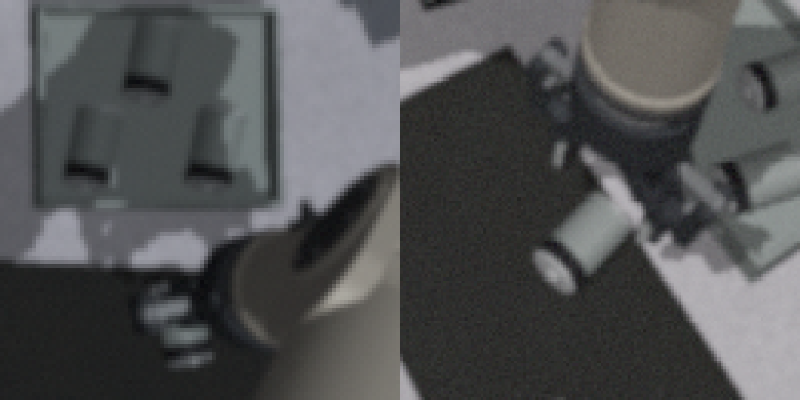

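All three spent cells are lying in the bin, and the fingers straddle the flat end of fresh cell A. I'll lower and grip it.

Request:
drive_tool(slide=[[-0.1,-0.1,1],[0,0,1.5],[0,0,1.5],[0,0,1.0],[0,0,0.7],[0,0,0.3],[0,0,0],[0,0,0],[0,0,0],[0,0,0]], yaw=[0,0,0,0,0,0,0,0,0,0])

```text
time: 29.25
ee_pos: [0.5149, -0.2856, 0.0062]
ee_rot: [[-0.97, -0.242, 0.0], [-0.242, 0.97, -0.0], [-0.0, -0.0, -1.0]]
force: [-1.1, 0.2, -0.3]
finger_gap: 0.0601
grip_force: 0.0
```

Request:
drive_tool(slide=[[0,0,0],[0,0,0],[0,0,0],[0,0,0],[0,0,0],[0,0,0],[0,0,0],[0,0,0],[0,0,0],[0,0,0]], yaw=[0,0,0,0,0,0,0,0,0,0], fingers=-1)

```text
time: 30.5
ee_pos: [0.515, -0.2856, 0.0063]
ee_rot: [[-0.97, -0.242, 0.001], [-0.242, 0.97, -0.0], [-0.001, -0.0, -1.0]]
force: [-1.0, 1.4, 5.2]
finger_gap: 0.0326
grip_force: 59.7
```

Request:
drive_tool(slide=[[0,0,-0.7],[0,0,-1.2],[0,0,-2],[0,0,-3],[0,0,-3],[0,0,0],[0,0,0],[0,0,0],[0,0,0],[0,0,0]], yaw=[0,0,0,0,0,0.147,0.147,0.147,0,0])

```text
time: 31.75
ee_pos: [0.5147, -0.2855, 0.105]
ee_rot: [[-0.981, 0.193, 0.0], [0.193, 0.981, -0.0], [-0.0, -0.0, -1.0]]
force: [0.7, -0.9, -0.7]
finger_gap: 0.0325
grip_force: 59.5
```

```bash
python3 - <<'E'
from h import *
s=robot.observe();print(s["time"],s["ee_pos"],s["finger_gap"],s["force"],s["torque"])
go(tray(0,60),100,168.75)
E
```

```text
31.75 [ 0.51465988 -0.28548411  0.10501013] 0.032464214060684574 [ 0.70295008 -0.85030048 -0.69400435] [-0.0078194  -0.01982427  0.0365969 ]
yaw 0.002 slide x -0.17 y 24.33 z 0.50 cm
```

Request:
drive_tool(slide=[[-0.17,2,0],[0,4,0],[0,4.5,0],[0,4.5,0],[0,4.5,0],[0,3,0],[0,1.33,0],[0,0.5,0],[0,0,0],[0,0,0]], yaw=[0,0,0,0,0,0,0,0,0,0])

```text
time: 33.0
ee_pos: [0.5636, -0.0493, 0.105]
ee_rot: [[-0.98, 0.198, -0.0], [0.198, 0.98, -0.001], [-0.0, -0.001, -1.0]]
force: [0.2, 1.1, -1.4]
finger_gap: 0.0321
grip_force: 59.7
```

```bash
python3 - <<'E'
from h import *
s=robot.observe();print(s["time"],s["ee_pos"],s["finger_gap"],s["force"],s["torque"])
go(tray(0,60),100,168.75)
t=optics.capture("top")[:,:,::-1];d=optics.capture("side")[:,:,::-1];cv2.imwrite("pics/a5s.png",d);cv2.imwrite("pics/a5t.png",t)
p=proj("side",np.array(s["ee_pos"])+[0,0,.013]).round().astype(int);q=proj("top",np.array(s["ee_pos"])+[0,0,.013]).round().astype(int);print(p,q)
o=np.zeros((400,800,3),np.uint8);o[:,:400]=cv2.resize(t[q[1]-25:q[1]+55,q[0]-40:q[0]+40],(400,400),interpolation=3);o[:,400:]=cv2.resize(d[p[1]-40:p[1]+60,p[0]-60:p[0]+40],(400,400),interpolation=3)
cv2.imwrite("pics/a5.png",o)
E
```

```text
33.0 [ 0.56362261 -0.04933957  0.10498773] 0.032101227785244366 [ 0.23862742  1.09314053 -1.35053196] [-0.00196145 -0.01550784 -0.00205031]
yaw -0.003 slide x 0.03 y 0.22 z 0.50 cm
[355 293] [358 243]
```

View pics/a5.png

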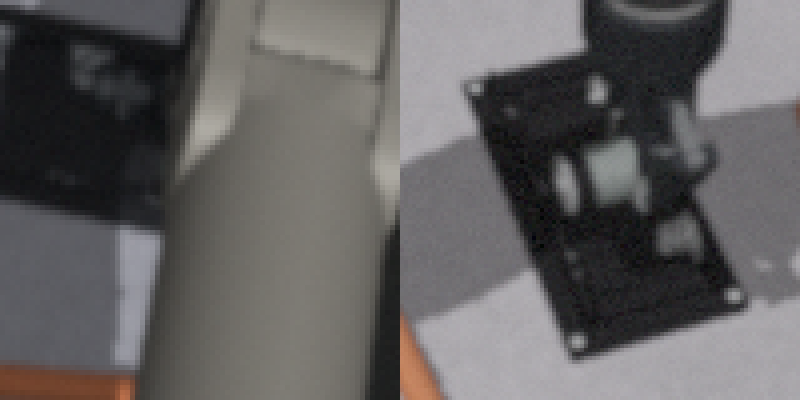

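```bash
python3 - <<'E'
from h import *
s=robot.observe();c=np.array(s["ee_pos"]);a=np.radians(168.75);ux=np.array([np.cos(a),np.sin(a),0]);uy=np.array([np.sin(a),-np.cos(a),0])
d=cv2.imread("pics/a5s.png")
w=up(d[285:312,328:348].max(2),8);m=(w>115).astype(np.uint8);n,l,st,ce=cv2.connectedComponentsWithStats(m)
for i in range(1,n): print(st[i]/8,ce[i]/8+[328,285])
for uv in[(337,298)]:
    o,r=ray("side",*uv);k=((c-o)@uy)/(r@uy);X=o+k*r;print("along x %.1f mm, above TCP %.1f mm"%((X-c)@ux*1000,(X-c)[2]*1000))
    print(proj("side",c+ux*.030+[0,0,.013]),proj("side",c+ux*.048+[0,0,.013]))
E
```

```text
[ 14.5     5.125   5.5    11.    361.875] [345.6857513  295.40949914]
[  6.375   8.875   4.625  10.375 237.   ] [336.68018196 298.7213212 ]
along x 42.6 mm, above TCP 12.0 mm
[342.33885463 296.24623611] [334.7419007  298.37592823]
```

The side crop shows the nub face at pixel (336.7,298.6). That puts the nub tip about 45 mm ahead of the TCP and the axis 12.5 mm above it. Next I lower the cell onto the nub wall.

Request:
drive_tool(slide=[[0.2,0,1],[0,0,2],[0,0,2],[0,0,1.2],[0,0,0.7],[0,0,0],[0,0,0],[0,0,0],[0,0,0],[0,0,0]], yaw=[0,0,0,0,0,0,0,0,0,0])

```text
time: 34.35
ee_pos: [0.5621, -0.0468, 0.0361]
ee_rot: [[-0.981, 0.195, 0.0], [0.195, 0.981, 0.0], [-0.0, 0.0, -1.0]]
force: [-0.4, -0.2, -1.2]
finger_gap: 0.0321
grip_force: 59.7
```

```bash
python3 - <<'E'
from h import *
s=robot.observe();print(s["time"],s["ee_pos"],s["finger_gap"],s["force"],s["torque"])
go(tray(2,60),25.3,168.75)
E
```

```text
34.35 [ 0.56209584 -0.04684441  0.03612097] 0.032125037862617264 [-0.39172996 -0.15121027 -1.21596352] [-0.00100809 -0.02722873 -0.01521714]
yaw -0.000 slide x 0.03 y 0.00 z 1.08 cm
```

Request:
drive_tool(slide=[[0,0,0.2],[0,0,0.2],[0,0,0.2],[0,0,0.2],[0,0,0.28],[0,0,0],[0,0,0],[0,0,0],[0,0,0],[0,0,0]], yaw=[0,0,0,0,0,0,0,0,0,0])

```text
time: 35.6
ee_pos: [0.5654, -0.0471, 0.0278]
ee_rot: [[-0.981, 0.195, 0.007], [0.195, 0.981, -0.0], [-0.007, 0.001, -1.0]]
force: [1.5, 0.4, 8.5]
finger_gap: 0.0321
grip_force: 61.3
```

```bash
python3 - <<'E'
from h import *
s=robot.observe();print(s["time"],s["ee_pos"],s["finger_gap"],s["force"],s["torque"])
d=optics.capture("side")[:,:,::-1];cv2.imwrite("pics/a6s.png",d)
cv2.imwrite("pics/a6.png",cv2.resize(d[260:350,305:395],(540,540),interpolation=3))
E
```

```text
35.6 [ 0.56538496 -0.04709138  0.02782962] 0.032123578899711694 [1.47660756 0.37056582 8.53279076] [0.18325557 0.05093779 0.00721571]
```

View pics/a6.png

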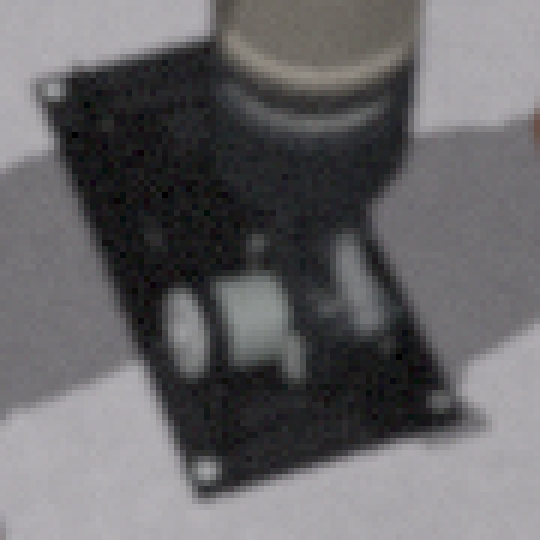

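```bash
cat >> h.py <<'E'
def face(d,guess,r=9,thr=115):
    s=robot.observe();c=np.array(s["ee_pos"]);a=np.radians(TA);ux=np.array([np.cos(a),np.sin(a),0]);uy=np.array([np.sin(a),-np.cos(a),0])
    u,v=guess;w=up(d[v-r:v+r,u-r:u+r].max(2),8);n,l,st,ce=cv2.connectedComponentsWithStats((w>thr).astype(np.uint8))
    i=1+np.argmin(np.linalg.norm(ce[1:]-8*r,axis=1)+1000*(st[1:,4]<500));uv=ce[i]/8+[u-r,v-r]
    o,q=ray("side",*uv);k=((c-o)@uy)/(q@uy);X=o+k*q;e=np.array(s["ee_pos"])*1000
    T=np.array([e[0]-TC[0],e[1]-TC[1]]);print("uv",uv,st[i]/8,"nub face from TCP: x %.1f z %.1f | TCP in tray x %.1f y %.1f z %.1f"%((X-c)@ux*1000,(X-c)[2]*1000,T@ux[:2],-T@uy[:2],e[2]),"F",np.round(s["force"],1))
E
python3 - <<'E'
from h import *
face(cv2.imread("pics/a6s.png"),(336,315))
E
```

```text
uv [336.27067821 315.14244092] [  6.5     3.125   5.625  12.25  386.125] nub face from TCP: x 43.8 z 16.1 | TCP in tray x -1.5 y 59.6 z 27.8 F [ 1.3 -0.1  9. ]
```

Request:
drive_tool(slide=[[0.3,0,0.2],[0,0,0.2],[0,0,0.2],[0,0,0.1],[0,0,0],[0,0,0],[0,0,0],[0,0,0],[0,0,0],[0,0,0]], yaw=[0,0,0,0,0,0,0,0,0,0])

```text
time: 36.9
ee_pos: [0.5668, -0.0475, 0.023]
ee_rot: [[-0.981, 0.196, 0.016], [0.196, 0.981, -0.002], [-0.016, 0.002, -1.0]]
force: [5.7, -0.4, 12.4]
finger_gap: 0.0321
grip_force: 62.5
```

```bash
python3 - <<'E'
from h import *
d=optics.capture("side")[:,:,::-1];cv2.imwrite("pics/a7s.png",d)
face(d,(336,316))
s=robot.observe();print(s["torque"],np.round(s["ee_rot"],3).tolist())
E
```

```text
uv [336.91421381 314.91896024] [  6.875   1.625   6.375  12.875 490.5  ] nub face from TCP: x 43.7 z 21.2 | TCP in tray x -3.0 y 59.7 z 23.0 F [ 5.5  0.2 11.7]
[-0.04807529 -0.65927675 -0.05600456] [[-0.981, 0.196, 0.016], [0.196, 0.981, -0.002], [-0.016, 0.002, -1.0]]
```

Request:
drive_tool(slide=[[-0.2,0,0],[-0.2,0,0],[-0.3,0,0],[-0.3,0,0],[-0.3,0,0],[0,0,0],[0,0,0],[0,0,0],[0,0,0],[0,0,0]], yaw=[0,0,0,0,0,0,0,0,0,0])

```text
time: 38.2
ee_pos: [0.5718, -0.0485, 0.0196]
ee_rot: [[-0.981, 0.195, -0.0], [0.195, 0.981, 0.001], [0.0, 0.001, -1.0]]
force: [-1.7, -0.6, 7.9]
finger_gap: 0.0323
grip_force: 62.3
```

```bash
python3 - <<'E'
from h import *
d=optics.capture("side")[:,:,::-1];cv2.imwrite("pics/a8s.png",d)
face(d,(338,315))
s=robot.observe();print(s["torque"],np.round(s["ee_rot"],3).tolist())
E
```

```text
uv [339.10874351 314.69902913] [  6.75    2.25    6.875  13.25  553.625] nub face from TCP: x 43.3 z 22.9 | TCP in tray x -8.1 y 59.8 z 19.7 F [-2.1  0.2  8.1]
[ 0.18561215  0.94382557 -0.00448491] [[-0.981, 0.195, -0.0], [0.195, 0.981, 0.001], [0.0, 0.001, -1.0]]
```

Request:
drive_tool(slide=[[-0.2,0,0],[-0.2,0,0],[-0.2,0,0],[0,0,0],[0,0,0],[0,0,0],[0,0,0],[0,0,0],[0,0,0],[0,0,0]], yaw=[0,0,0,0,0,0,0,0,0,0])

```text
time: 39.5
ee_pos: [0.576, -0.0493, 0.019]
ee_rot: [[-0.981, 0.195, -0.004], [0.195, 0.981, 0.002], [0.004, 0.001, -1.0]]
force: [-4.7, 1.2, 8.8]
finger_gap: 0.0321
grip_force: 62.2
```

```bash
python3 - <<'E'
from h import *
d=optics.capture("side")[:,:,::-1];cv2.imwrite("pics/a9s.png",d)
face(d,(341,314))
s=robot.observe();print(s["torque"],np.round(s["ee_rot"],3).tolist())
E
```

```text
uv [340.76464801 314.53252077] [  5.25    3.125   7.125  13.125 571.75 ] nub face from TCP: x 43.4 z 22.2 | TCP in tray x -12.4 y 59.8 z 19.0 F [-5.7  1.1  8.4]
[0.32310484 1.3134818  0.01257765] [[-0.981, 0.195, -0.004], [0.195, 0.981, 0.002], [0.004, 0.001, -1.0]]
```

Request:
drive_tool(slide=[[0.1,0,0],[0.1,0,0],[0.1,0,0],[0,0,0],[0,0,0],[0,0,0],[0,0,0],[0,0,0],[0,0,0],[0,0,0]], yaw=[0,0,0,0,0,0,0,0,0,0])

```text
time: 40.8
ee_pos: [0.5757, -0.0493, 0.0192]
ee_rot: [[-0.981, 0.195, 0.002], [0.195, 0.981, 0.0], [-0.002, 0.001, -1.0]]
force: [0.8, -0.1, 6.3]
finger_gap: 0.0324
grip_force: 61.9
```

Request:
drive_tool(slide=[[0,0,0],[0,0,0],[0,0,0],[0,0,0],[0,0,0],[0,0,-1],[0,0,-2],[0,0,-3],[0,0,-2],[0,0,0]], yaw=[0,0,0,0,0,0,0,0,0,0], fingers=0.12)

```text
time: 42.05
ee_pos: [0.5766, -0.0497, 0.1006]
ee_rot: [[-0.981, 0.195, 0.005], [0.195, 0.981, -0.0], [-0.005, 0.001, -1.0]]
force: [0.1, -0.5, -0.3]
finger_gap: 0.0479
grip_force: 0.0
```

```bash
python3 - <<'E'
from h import *
s=robot.observe();print(s["time"],s["ee_pos"])
go(tray(26,60),60,168.75)
d=optics.capture("side")[:,:,::-1];cv2.imwrite("pics/a10s.png",d)
cv2.imwrite("pics/a10.png",cv2.resize(d[260:350,305:395],(540,540),interpolation=3))
E
```

```text
42.05 [ 0.57658841 -0.04973496  0.10060013]
yaw -0.000 slide x 3.91 y 0.00 z 4.06 cm
```

View pics/a10.png

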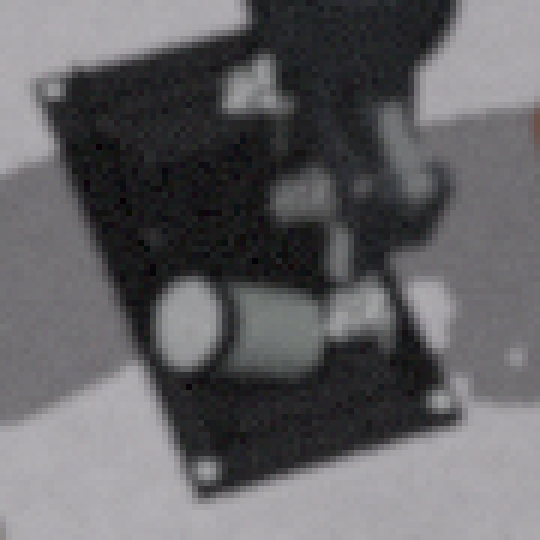

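The cell now rests tilted: the nub face at (190,325) is over the nub wall and the flat end is down by the spring. I'll regrip near the nub end, push back, then lower to level.

Request:
drive_tool(slide=[[1.5,0,0],[1.5,0,0],[0.41,0,1],[0,0,1.5],[0,0,1.5],[0,0,1.5],[0,0,1.2],[0,0,0.6],[0,0,0],[0,0,0]], yaw=[0,0,0,0,0,0,0,0,0,0])

```text
time: 43.35
ee_pos: [0.5419, -0.0428, 0.0256]
ee_rot: [[-0.981, 0.195, 0.001], [0.195, 0.981, -0.0], [-0.001, 0.0, -1.0]]
force: [-0.4, -0.5, 0.9]
finger_gap: 0.0477
grip_force: 0.0
```

Request:
drive_tool(slide=[[0,0,0],[0,0,0],[0,0,0],[0,0,0],[0,0,0],[0,0,0],[0,0,0],[0,0,0],[0,0,0],[0,0,0]], yaw=[0,0,0,0,0,0,0,0,0,0], fingers=-1)

```text
time: 44.6
ee_pos: [0.5421, -0.0428, 0.0257]
ee_rot: [[-0.981, 0.195, 0.002], [0.195, 0.981, -0.0], [-0.002, 0.0, -1.0]]
force: [0.3, -0.1, 4.6]
finger_gap: 0.0324
grip_force: 59.5
```

```bash
python3 - <<'E'
from h import *
s=robot.observe();print(s["time"],s["ee_pos"])
go(tray(21,60),27,168.75)
d=optics.capture("side")[:,:,::-1];cv2.imwrite("pics/a11s.png",d)
face(d,(337,315))
E
```

```text
44.6 [ 0.54210621 -0.04282931  0.02572319]
yaw -0.000 slide x -0.11 y -0.00 z -0.13 cm
uv [336.43683007 314.01834715] [  3.625   0.875   9.875  14.25  874.625] nub face from TCP: x 20.0 z 23.5 | TCP in tray x 22.1 y 60.0 z 25.7 F [1.1 0.6 6.3]
```

Request:
drive_tool(slide=[[-0.2,0,0],[-0.2,0,0],[-0.3,0,0],[-0.3,0,0],[-0.3,0,0],[-0.1,0,0],[0,0,0],[0,0,0],[0,0,0],[0,0,0]], yaw=[0,0,0,0,0,0,0,0,0,0])

```text
time: 45.9
ee_pos: [0.5501, -0.0439, 0.0252]
ee_rot: [[-0.981, 0.195, -0.01], [0.195, 0.981, 0.003], [0.011, 0.001, -1.0]]
force: [-8.2, 2.4, 15.4]
finger_gap: 0.0324
grip_force: 60.4
```

```bash
python3 - <<'E'
from h import *
d=optics.capture("side")[:,:,::-1];cv2.imwrite("pics/a12s.png",d)
face(d,(341,313))
E
```

```text
uv [339.72470319 312.84337473] [  2.5    1.75  10.5   14.5  916.  ] nub face from TCP: x 19.7 z 24.1 | TCP in tray x 14.0 y 59.5 z 25.3 F [-9.1  2.8 14.7]
```

Request:
drive_tool(slide=[[-0.2,0,0],[-0.2,0,0],[-0.1,0,0],[-0.1,0,0],[0,0,0],[0,0,0],[0,0,0],[0,0,0],[0,0,0],[0,0,0]], yaw=[0,0,0,0,0,0,0,0,0,0])

```text
time: 47.2
ee_pos: [0.5529, -0.0444, 0.0252]
ee_rot: [[-0.981, 0.195, -0.017], [0.195, 0.981, 0.005], [0.018, 0.002, -1.0]]
force: [-15.3, 3.7, 20.4]
finger_gap: 0.0322
grip_force: 61.2
```

```bash
python3 - <<'E'
from h import *
d=optics.capture("side")[:,:,::-1];cv2.imwrite("pics/a13s.png",d)
face(d,(342,313))
E
```

```text
uv [340.87149879 312.56169203] [  2.5     1.625  10.75   14.125 928.25 ] nub face from TCP: x 19.5 z 24.0 | TCP in tray x 11.3 y 59.5 z 25.2 F [-14.5   3.2  21.9]
```

Request:
drive_tool(slide=[[0,0,-0.2],[0,0,-0.2],[-0.2,0,0],[-0.2,0,0],[-0.1,0,0],[0,0,0],[0,0,0],[0,0,0],[0,0,0],[0,0,0]], yaw=[0,0,0,0,0,0,0,0,0,0])

```text
time: 48.5
ee_pos: [0.5592, -0.0459, 0.0266]
ee_rot: [[-0.981, 0.195, -0.014], [0.195, 0.981, 0.003], [0.014, 0.0, -1.0]]
force: [-6.8, 1.2, 3.6]
finger_gap: 0.0325
grip_force: 59.1
```

```bash
python3 - <<'E'
from h import *
d=optics.capture("side")[:,:,::-1];cv2.imwrite("pics/a14s.png",d)
face(d,(343,312))
cv2.imwrite("pics/a14.png",cv2.resize(d[275:335,325:385],(600,600),interpolation=3))
E
```

```text
uv [343.50337421 311.51498698] [  4.5     1.625  10.25   14.    912.25 ] nub face from TCP: x 19.6 z 24.2 | TCP in tray x 4.8 y 59.7 z 26.6 F [-6.   1.2  3.6]
```

View pics/a14.png

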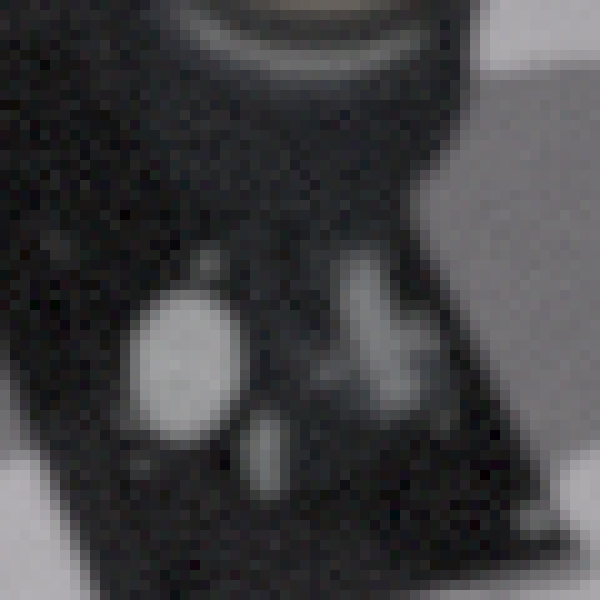

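The face is at (185,365), so the nub end is now well behind the wall. Now I lower it while easing forward.

Request:
drive_tool(slide=[[0,0,0.2],[0,0,0.2],[0.1,0,0.2],[0.1,0,0.2],[0.1,0,0.2],[0,0,0],[0,0,0],[0,0,0],[0,0,0],[0,0,0]], yaw=[0,0,0,0,0,0,0,0,0,0])

```text
time: 49.8
ee_pos: [0.5602, -0.0462, 0.0242]
ee_rot: [[-0.981, 0.195, -0.005], [0.195, 0.981, 0.004], [0.006, 0.003, -1.0]]
force: [-15.9, 3.8, 38.9]
finger_gap: 0.0322
grip_force: 62.5
```

```bash
python3 - <<'E'
from h import *
d=optics.capture("side")[:,:,::-1];cv2.imwrite("pics/a15s.png",d)
face(d,(342,315))
E
```

```text
uv [343.5346337  312.32849817] [  5.625   0.      9.875  13.25  853.125] nub face from TCP: x 20.5 z 23.2 | TCP in tray x 3.7 y 59.8 z 24.1 F [-16.9   3.3  39.1]
```

```bash
python3 - <<'E'
from h import *
a=np.radians(168.75);ux=np.array([np.cos(a),np.sin(a),0])
X=np.array([*tray(26,60)/1000,.05]);o=np.array(P["side"]["T"])[:3,3];v=(o-X)/np.linalg.norm(o-X)
for th in(0,10,15,20,25,30): print(th,round(float(v@(ux*np.cos(np.radians(th))+[0,0,np.sin(np.radians(th))])),3))
# ellipse fits
for f,g in(("a5s",(337,298)),("a7s",(336,315)),("a9s",(341,314)),("a10s",(337,314)),("a11s",(336,314)),("a13s",(341,313)),("a14s",(343,311)),("a15s",(343,312))):
    d=cv2.imread(f"pics/{f}.png").max(2);u,w=g;z=up(d[w-10:w+10,u-9:u+10],8)
    n,l,st,ce=cv2.connectedComponentsWithStats((z>100).astype(np.uint8));i=1+np.argmin(np.linalg.norm(ce[1:]-76,axis=1)+1000*(st[1:,4]<500))
    c=cv2.findContours((l==i).astype(np.uint8),0,1)[0][0];e=cv2.fitEllipse(c);print(f,np.round(np.array(e[1])/8,1),round(e[1][0]/e[1][1],3))
E
```

```text
0 0.208
10 0.35
15 0.418
20 0.482
25 0.543
30 0.599
a5s [ 4.4 11.7] 0.381
a7s [ 6.8 13.9] 0.487
a9s [ 7.5 14. ] 0.535
a10s [10.5 14.8] 0.709
a11s [10.3 14.7] 0.703
a13s [10.9 14.7] 0.744
a14s [10.8 14.7] 0.736
a15s [10.3 14.6] 0.71
```

Request:
drive_tool(slide=[[0,0,-0.2],[0,0,-0.2],[0.2,0,0],[0.2,0,0],[0.2,0,0],[0.1,0,0],[0,0,0],[0,0,0],[0,0,0],[0,0,0]], yaw=[0,0,0,0,0,0,0,0,0,0])

```text
time: 51.1
ee_pos: [0.5574, -0.0455, 0.0249]
ee_rot: [[-0.981, 0.195, 0.003], [0.195, 0.981, 0.0], [-0.003, 0.001, -1.0]]
force: [-1.6, 0.7, 11.3]
finger_gap: 0.0324
grip_force: 59.4
```

```bash
python3 - <<'E'
from h import *
d=optics.capture("side")[:,:,::-1];cv2.imwrite("pics/a16s.png",d)
face(d,(342,314))
E
```

```text
uv [342.36436208 312.4518727 ] [4.6250e+00 5.0000e-01 9.8750e+00 1.3875e+01 8.8275e+02] nub face from TCP: x 20.5 z 23.2 | TCP in tray x 6.6 y 59.6 z 24.8 F [-1.2  0.3 10.4]
```

Request:
drive_tool(slide=[[0,0,0.2],[0,0,0.2],[0,0,0.2],[0,0,0.2],[0,0,0],[0,0,0],[0,0,0],[0,0,0],[0,0,0],[0,0,0]], yaw=[0,0,0,0,0,0,0,0,0,0])

```text
time: 52.4
ee_pos: [0.5568, -0.0451, 0.0218]
ee_rot: [[-0.981, 0.195, 0.002], [0.195, 0.981, 0.003], [-0.001, 0.004, -1.0]]
force: [-13.9, 2.7, 41.0]
finger_gap: 0.0324
grip_force: 63.3
```

```bash
python3 - <<'E'
from h import *
d=optics.capture("side")[:,:,::-1];cv2.imwrite("pics/a17s.png",d)
face(d,(342,314))
E
```

```text
uv [341.64302502 313.09147081] [  3.875   1.25    9.625  13.875 824.375] nub face from TCP: x 21.6 z 23.9 | TCP in tray x 7.2 y 59.4 z 21.9 F [-13.9   3.2  42.5]
```

Request:
drive_tool(slide=[[0,0,0],[0,0,0],[0,0,0],[0,0,0],[0,0,0],[0,0,0],[0,0,0],[0,0,0],[0,0,0],[0,0,0]], yaw=[0,0,0,0,0,0,0,0,0,0], fingers=-0.3)

```text
time: 53.7
ee_pos: [0.5568, -0.0451, 0.0219]
ee_rot: [[-0.981, 0.195, 0.002], [0.195, 0.981, 0.003], [-0.002, 0.004, -1.0]]
force: [-13.5, 3.6, 42.2]
finger_gap: 0.0322
grip_force: 63.3
```

```bash
python3 - <<'E'
from h import *
d=optics.capture("side")[:,:,::-1];cv2.imwrite("pics/a18s.png",d)
face(d,(341,314))
E
```

```text
uv [341.62226152 313.10562148] [  4.875   1.125   9.625  13.875 821.625] nub face from TCP: x 21.6 z 23.9 | TCP in tray x 7.2 y 59.4 z 21.8 F [-14.3   2.7  42.8]
```

Request:
drive_tool(slide=[[0.2,0,0],[0.2,0,0],[0.1,0,0.1],[0,0,0.2],[0,0,0],[0,0,0],[0,0,0],[0,0,0],[0,0,0],[0,0,0]], yaw=[0,0,0,0,0,0,0,0,0,0])

```text
time: 55.0
ee_pos: [0.5543, -0.0447, 0.0185]
ee_rot: [[-0.981, 0.196, 0.007], [0.196, 0.981, 0.002], [-0.007, 0.003, -1.0]]
force: [-8.2, 1.1, 36.5]
finger_gap: 0.0325
grip_force: 64.1
```

```bash
python3 - <<'E'
from h import *
d=optics.capture("side")[:,:,::-1];cv2.imwrite("pics/a19s.png",d)
face(d,(341,314))
E
```

```text
uv [339.96968149 314.38330353] [  3.625   2.75    8.75   13.625 733.875] nub face from TCP: x 23.1 z 23.8 | TCP in tray x 9.8 y 59.4 z 18.5 F [-8.9  1.6 35.8]
```

Request:
drive_tool(slide=[[-0.1,0,0.1],[-0.1,0,0.1],[0,0,0.2],[0,0,0.1],[0,0,0],[0,0,0],[0,0,0],[0,0,0],[0,0,0],[0,0,0]], yaw=[0,0,0,0,0,0,0,0,0,0])

```text
time: 56.3
ee_pos: [0.5546, -0.0444, 0.0175]
ee_rot: [[-0.98, 0.197, 0.004], [0.197, 0.98, 0.005], [-0.003, 0.006, -1.0]]
force: [-20.1, 4.7, 64.4]
finger_gap: 0.0325
grip_force: 67.7
```

```bash
python3 - <<'E'
from h import *
d=optics.capture("side")[:,:,::-1];cv2.imwrite("pics/a20s.png",d)
face(d,(340,316))
E
```

```text
uv [339.94596467 314.41762643] [  4.625   0.875   8.75   13.5   721.75 ] nub face from TCP: x 23.3 z 24.2 | TCP in tray x 9.6 y 59.2 z 17.5 F [-20.8   3.7  63.3]
```

Request:
drive_tool(slide=[[0.2,0,-0.1],[0.2,0,-0.1],[0.2,0,-0.1],[0.1,0,0],[0,0,0],[0,0,0],[0,0,0],[0,0,0],[0,0,0],[0,0,0]], yaw=[0,0,0,0,0,0,0,0,0,0])

```text
time: 57.6
ee_pos: [0.5544, -0.0445, 0.0179]
ee_rot: [[-0.98, 0.196, 0.017], [0.196, 0.981, 0.0], [-0.017, 0.004, -1.0]]
force: [-1.5, 0.4, 33.7]
finger_gap: 0.0322
grip_force: 64.5
```

```bash
python3 - <<'E'
from h import *
d=optics.capture("side")[:,:,::-1];cv2.imwrite("pics/a21s.png",d)
face(d,(340,316))
E
```

```text
uv [339.74848241 314.39211748] [  4.75    0.875   8.375  13.5   700.125] nub face from TCP: x 23.6 z 24.1 | TCP in tray x 9.7 y 59.1 z 17.9 F [-2.6  0.9 33.7]
```

Request:
drive_tool(slide=[[0,0,-0.4],[0,0,-0.4],[-0.3,0,-0.3],[-0.4,0,0],[-0.4,0,0],[-0.3,0,0],[-0.2,0,0],[0,0,0],[0,0,0],[0,0,0]], yaw=[0,0,0,0,0,0,0,0,0,0])

```text
time: 58.9
ee_pos: [0.5569, -0.0459, 0.0195]
ee_rot: [[-0.981, 0.195, -0.011], [0.195, 0.981, 0.002], [0.011, -0.0, -1.0]]
force: [-7.1, 2.1, 6.5]
finger_gap: 0.0322
grip_force: 61.7
```

```bash
python3 - <<'E'
from h import *
d=optics.capture("side")[:,:,::-1];cv2.imwrite("pics/a22s.png",d)
face(d,(341,314))
E
```

```text
uv [341.33438393 313.78376618] [  5.125   1.875   8.5    14.    743.625] nub face from TCP: x 22.8 z 24.8 | TCP in tray x 7.0 y 60.1 z 19.5 F [-7.   1.8  7.2]
```

Request:
drive_tool(slide=[[-0.3,0,0],[0,0,0.2],[0,0,0.2],[0,0,0.2],[0,0,0.2],[0,0,0.2],[0,0,0],[0,0,0],[0,0,0],[0,0,0]], yaw=[0,0,0,0,0,0,0,0,0,0])

```text
time: 60.2
ee_pos: [0.5596, -0.046, 0.0158]
ee_rot: [[-0.981, 0.195, -0.011], [0.195, 0.981, 0.005], [0.012, 0.003, -1.0]]
force: [-21.3, 3.3, 44.2]
finger_gap: 0.0323
grip_force: 66.3
```

```bash
python3 - <<'E'
from h import *
d=optics.capture("side")[:,:,::-1];cv2.imwrite("pics/a23s.png",d)
face(d,(341,314))
E
```

```text
uv [341.59189723 314.40886633] [  5.625   2.75    8.125  13.5   695.75 ] nub face from TCP: x 24.6 z 24.7 | TCP in tray x 4.3 y 59.7 z 15.9 F [-21.9   5.7  45. ]
```

Request:
drive_tool(slide=[[0.2,0,0],[0.2,0,0.1],[0,0,0.2],[0,0,0.2],[0,0,0],[0,0,0],[0,0,0],[0,0,0],[0,0,0],[0,0,0]], yaw=[0,0,0,0,0,0,0,0,0,0])

```text
time: 61.5
ee_pos: [0.5596, -0.046, 0.0154]
ee_rot: [[-0.981, 0.195, -0.003], [0.195, 0.981, 0.005], [0.004, 0.005, -1.0]]
force: [-23.7, 3.7, 63.8]
finger_gap: 0.0325
grip_force: 68.6
```

```bash
python3 - <<'E'
from h import *
d=optics.capture("side")[:,:,::-1];cv2.imwrite("pics/a24s.png",d)
face(d,(341,315))
E
```

```text
uv [341.53626572 314.48009893] [  5.75    1.875   7.75   13.5   676.   ] nub face from TCP: x 24.7 z 24.9 | TCP in tray x 4.3 y 59.7 z 15.5 F [-24.4   3.8  64.5]
```

Request:
drive_tool(slide=[[0,0,-0.3],[0,0,-0.3],[0.3,0,0],[0.3,0,0],[0.2,0,0],[0,0,0],[0,0,0],[0,0,0],[0,0,0],[0,0,0]], yaw=[0,0,0,0,0,0,0,0,0,0])

```text
time: 62.8
ee_pos: [0.5592, -0.0458, 0.0163]
ee_rot: [[-0.981, 0.195, 0.012], [0.195, 0.981, -0.001], [-0.012, 0.002, -1.0]]
force: [0.7, 0.6, 19.0]
finger_gap: 0.0323
grip_force: 63.6
```

```bash
python3 - <<'E'
from h import *
d=optics.capture("side")[:,:,::-1];cv2.imwrite("pics/a25s.png",d)
face(d,(341,315))
cv2.imwrite("pics/a25.png",cv2.resize(d[285:335,320:370],(600,600),interpolation=3))
E
```

```text
uv [341.29569142 314.46726689] [  5.5     1.875   7.875  13.5   671.625] nub face from TCP: x 24.9 z 24.3 | TCP in tray x 4.7 y 59.6 z 16.3 F [ 1.3  1.2 17.6]
```

View pics/a25.png

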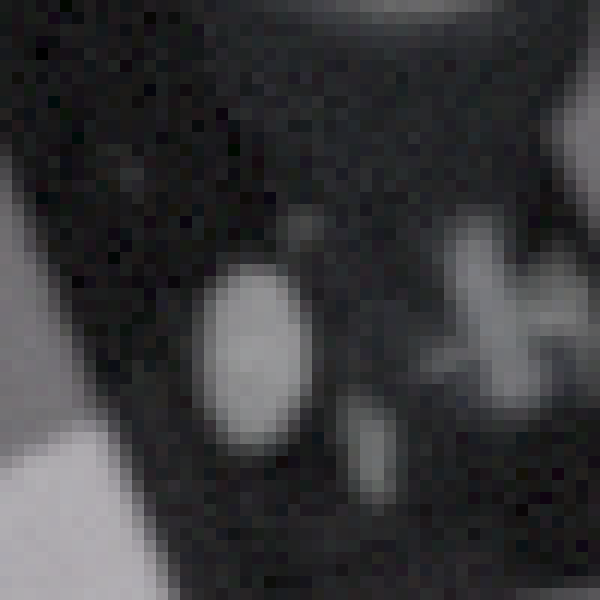

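The crop shows the nub face at (250,360), less tilted than before. I'll unload the vertical force to check that the corner is behind the wall.

Request:
drive_tool(slide=[[0,0,-0.2],[0,0,-0.15],[0.1,0,0],[0.1,0,0],[0,0,0],[0,0,0],[0,0,0],[0,0,0],[0,0,0],[0,0,0]], yaw=[0,0,0,0,0,0,0,0,0,0])

```text
time: 64.1
ee_pos: [0.5554, -0.0452, 0.0174]
ee_rot: [[-0.981, 0.195, 0.008], [0.195, 0.981, -0.001], [-0.009, 0.001, -1.0]]
force: [4.3, 0.5, 6.1]
finger_gap: 0.0327
grip_force: 62.9
```

```bash
python3 - <<'E'
from h import *
d=optics.capture("side")[:,:,::-1];cv2.imwrite("pics/a26s.png",d)
face(d,(341,315))
E
```

```text
uv [339.83140474 314.5347596 ] [  3.625   1.75    8.5    13.625 696.75 ] nub face from TCP: x 24.7 z 24.9 | TCP in tray x 8.6 y 59.7 z 17.4 F [3.9 0.3 6.7]
```

Request:
drive_tool(slide=[[0,0,0.2],[0,0,0.2],[0,0,0.2],[0,0,0.1],[0,0,0],[0,0,0],[0,0,0],[0,0,0],[0,0,0],[0,0,0]], yaw=[0,0,0,0,0,0,0,0,0,0])

```text
time: 65.4
ee_pos: [0.5558, -0.0453, 0.0165]
ee_rot: [[-0.981, 0.196, 0.009], [0.196, 0.981, 0.001], [-0.009, 0.003, -1.0]]
force: [-8.7, 1.7, 42.8]
finger_gap: 0.033
grip_force: 66.8
```

Request:
drive_tool(slide=[[0,0,0],[0,0,0],[0,0,0],[0,0,0],[0,0,0],[0,0,-1],[0,0,-2],[0,0,-2],[0,0,-2],[0,0,0]], yaw=[0,0,0,0,0,0,0,0,0,0], fingers=0.12)

```text
time: 66.65
ee_pos: [0.553, -0.045, 0.0809]
ee_rot: [[-0.981, 0.195, 0.005], [0.195, 0.981, -0.0], [-0.005, 0.001, -1.0]]
force: [-0.7, 1.0, 0.3]
finger_gap: 0.048
grip_force: 0.0
```

```bash
python3 - <<'E'
from h import *
d=optics.capture("side")[:,:,::-1];cv2.imwrite("pics/a27s.png",d)
face(d,(339,315)); go(tray(0,60),100,168.75)
E
```

```text
uv [335.9535792  312.99627033] [5.00000e-01 0.00000e+00 1.10000e+01 1.42500e+01 9.76125e+02] nub face from TCP: x 31.2 z -25.3 | TCP in tray x 12.2 y 60.0 z 79.5 F [0.  0.4 0.3]
yaw -0.000 slide x -1.22 y 0.00 z -2.05 cm
```

The cell sprang back out onto the wall when released, so it has to be level before I let go. I'll grip right at the nub end, where there is less pad overlap and a longer lever, then pull back and lower.

Request:
drive_tool(slide=[[1.0,0,0],[1.0,0,0],[0.73,0,0],[0,0,0.8],[0,0,1],[0,0,1],[0,0,0.8],[0,0,0.6],[0,0,0],[0,0,0]], yaw=[0,0,0,0,0,0,0,0,0,0])

```text
time: 67.95
ee_pos: [0.5246, -0.0394, 0.0368]
ee_rot: [[-0.981, 0.196, 0.001], [0.196, 0.981, -0.0], [-0.001, 0.0, -1.0]]
force: [0.2, 0.7, -0.1]
finger_gap: 0.0478
grip_force: 0.0
```

Request:
drive_tool(slide=[[0,0,0],[0,0,0],[0,0,0],[0,0,0],[0,0,0],[0,0,0],[0,0,0],[0,0,0],[0,0,0],[0,0,0]], yaw=[0,0,0,0,0,0,0,0,0,0], fingers=-1)

```text
time: 69.2
ee_pos: [0.5247, -0.0394, 0.0368]
ee_rot: [[-0.981, 0.195, 0.001], [0.195, 0.981, -0.0], [-0.001, 0.0, -1.0]]
force: [0.7, 0.0, 3.9]
finger_gap: 0.0324
grip_force: 59.5
```

```bash
python3 - <<'E'
from h import *
d=optics.capture("side")[:,:,::-1];cv2.imwrite("pics/a28s.png",d)
face(d,(336,313)); print(robot.observe()["finger_gap"])
E
```

```text
uv [333.33439694 314.94954531] [  3.5     5.25    5.875  11.125 391.75 ] nub face from TCP: x 10.0 z 12.2 | TCP in tray x 39.9 y 60.0 z 36.8 F [ 0.7 -0.2  4.5]
0.03228437467275258
```

Request:
drive_tool(slide=[[0,0,-0.2],[-0.3,0,0],[-0.3,0,0],[-0.4,0,0],[-0.4,0,0],[-0.4,0,0],[-0.2,0,0],[0,0,0],[0,0,0],[0,0,0]], yaw=[0,0,0,0,0,0,0,0,0,0])

```text
time: 70.5
ee_pos: [0.5413, -0.0427, 0.0378]
ee_rot: [[-0.981, 0.195, -0.006], [0.195, 0.981, 0.001], [0.006, -0.0, -1.0]]
force: [-7.5, 1.5, 2.2]
finger_gap: 0.0326
grip_force: 59.6
```

```bash
python3 - <<'E'
from h import *
d=optics.capture("side")[:,:,::-1];cv2.imwrite("pics/a29s.png",d)
face(d,(339,312)); s=robot.observe();print(s["finger_gap"],s["torque"])
E
```

```text
uv [340.38895265 312.69246772] [  7.5     3.5     6.375  11.75  435.625] nub face from TCP: x 9.3 z 12.3 | TCP in tray x 23.0 y 60.0 z 37.8 F [-6.8  1.5  0.6]
0.03194491964057355 [0.36063307 1.20387878 0.06235735]
```

Request:
drive_tool(slide=[[0,0,0.2],[0,0,0.2],[0,0,0.2],[0,0,0.2],[0,0,0.2],[0,0,0.2],[0,0,0],[0,0,0],[0,0,0],[0,0,0]], yaw=[0,0,0,0,0,0,0,0,0,0])

```text
time: 71.8
ee_pos: [0.5415, -0.0425, 0.0336]
ee_rot: [[-0.981, 0.195, -0.005], [0.195, 0.981, 0.005], [0.006, 0.004, -1.0]]
force: [-23.3, 3.7, 48.6]
finger_gap: 0.0321
grip_force: 65.5
```

```bash
python3 - <<'E'
from h import *
d=optics.capture("side")[:,:,::-1];cv2.imwrite("pics/a30s.png",d)
face(d,(340,315)); s=robot.observe();print(s["finger_gap"],s["torque"])
E
```

```text
uv [340.21835708 313.53485611] [  6.375   1.5     6.125  11.625 447.375] nub face from TCP: x 9.8 z 12.7 | TCP in tray x 22.7 y 59.8 z 33.6 F [-24.3   4.   48.4]
0.03233829663776402 [0.68825786 4.63190992 0.04457716]
```

Request:
drive_tool(slide=[[0,0,-0.4],[0,0,-0.3],[-0.3,0,0],[-0.2,0,0],[0,0,0.3],[0,0,0.3],[0,0,0.2],[0,0,0],[0,0,0],[0,0,0]], yaw=[0,0,0,0,0,0,0,0,0,0])

```text
time: 73.1
ee_pos: [0.5424, -0.0427, 0.0329]
ee_rot: [[-0.981, 0.195, -0.013], [0.195, 0.981, 0.007], [0.014, 0.004, -1.0]]
force: [-31.6, 5.0, 59.0]
finger_gap: 0.0324
grip_force: 68.1
```

```bash
python3 - <<'E'
from h import *
d=optics.capture("side")[:,:,::-1];cv2.imwrite("pics/a31s.png",d)
face(d,(341,314)); s=robot.observe();print(s["finger_gap"],s["torque"])
E
```

```text
uv [340.60495807 313.08248027] [  5.375   1.375   7.     12.625 506.75 ] nub face from TCP: x 9.7 z 14.9 | TCP in tray x 21.9 y 59.8 z 32.9 F [-32.1   4.6  58.7]
0.032643556176515584 [1.02523945 6.35037683 0.01084339]
```

Request:
drive_tool(slide=[[0,0,-0.5],[0,0,-0.5],[0,0,-0.3],[-0.3,0,0],[-0.3,0,0],[-0.2,0,0],[0,0,0],[0,0,0],[0,0,0],[0,0,0]], yaw=[0,0,0,0,0,0,0,0,0,0])

```text
time: 74.4
ee_pos: [0.5521, -0.0448, 0.038]
ee_rot: [[-0.981, 0.195, -0.01], [0.195, 0.981, 0.002], [0.01, 0.0, -1.0]]
force: [-9.9, 2.8, 6.9]
finger_gap: 0.0325
grip_force: 62.5
```

```bash
python3 - <<'E'
from h import *
d=optics.capture("side")[:,:,::-1];cv2.imwrite("pics/a32s.png",d)
face(d,(342,313)); s=robot.observe();print(s["finger_gap"],s["torque"])
E
```

```text
uv [344.63804542 310.98816662] [  8.375   1.125   7.     11.625 489.875] nub face from TCP: x 9.7 z 14.1 | TCP in tray x 11.9 y 59.9 z 38.0 F [-10.9   3.    7.7]
0.03261733298966971 [0.49553835 2.01396174 0.04120822]
```

Request:
drive_tool(slide=[[0.4,0,0.1],[0.3,0,0.3],[0.2,0,0.3],[0.2,0,0.3],[0.1,0,0.2],[0,0,0],[0,0,0],[0,0,0],[0,0,0],[0,0,0]], yaw=[0,0,0,0,0,0,0,0,0,0])

```text
time: 75.7
ee_pos: [0.5449, -0.0427, 0.0289]
ee_rot: [[-0.981, 0.195, -0.0], [0.195, 0.981, 0.002], [0.001, 0.002, -1.0]]
force: [-9.4, 3.3, 15.9]
finger_gap: 0.0326
grip_force: 64.1
```

```bash
python3 - <<'E'
from h import *
d=optics.capture("side")[:,:,::-1];cv2.imwrite("pics/a33s.png",d)
face(d,(342,314)); s=robot.observe();print(s["finger_gap"],s["torque"])
E
```

```text
uv [341.35199135 313.68164529] [  5.625   2.375   5.75   12.125 419.   ] nub face from TCP: x 10.0 z 14.4 | TCP in tray x 19.4 y 59.3 z 28.9 F [-8.9  3.1 14.8]
0.032153446471864695 [0.4574317  1.33820503 0.01902027]
```

Request:
drive_tool(slide=[[0.1,0,0.2],[0.1,0,0.3],[0.1,0,0.3],[0.1,0,0.3],[0.1,0,0.2],[0,0,0],[0,0,0],[0,0,0],[0,0,0],[0,0,0]], yaw=[0,0,0,0,0,0,0,0,0,0])

```text
time: 77.0
ee_pos: [0.5415, -0.0418, 0.0222]
ee_rot: [[-0.981, 0.195, 0.003], [0.195, 0.981, 0.004], [-0.002, 0.005, -1.0]]
force: [-20.6, 3.6, 52.2]
finger_gap: 0.0324
grip_force: 70.3
```

```bash
python3 - <<'E'
from h import *
d=optics.capture("side")[:,:,::-1];cv2.imwrite("pics/a34s.png",d)
face(d,(340,318)); s=robot.observe();print(s["finger_gap"],s["torque"])
E
```

```text
uv [339.78935789 315.40816493] [  6.25    0.      5.25   12.375 383.5  ] nub face from TCP: x 10.3 z 15.4 | TCP in tray x 22.9 y 59.2 z 22.2 F [-20.7   4.5  52. ]
0.032298943542107814 [0.77516712 3.72002902 0.10105497]
```

Request:
drive_tool(slide=[[0,0,-0.4],[0,0,-0.3],[-0.3,0,0],[-0.4,0,0],[-0.3,0,0],[0,0,0],[0,0,0],[0,0,0],[0,0,0],[0,0,0]], yaw=[0,0,0,0,0,0,0,0,0,0])

```text
time: 78.3
ee_pos: [0.5461, -0.0426, 0.0225]
ee_rot: [[-0.981, 0.195, -0.008], [0.195, 0.981, 0.004], [0.009, 0.003, -1.0]]
force: [-15.7, 3.8, 20.9]
finger_gap: 0.0323
grip_force: 67.1
```

```bash
python3 - <<'E'
from h import *
d=optics.capture("side")[:,:,::-1];cv2.imwrite("pics/a35s.png",d)
face(d,(341,317)); s=robot.observe();print(s["finger_gap"],s["torque"])
E
```

```text
uv [341.73082887 314.75539188] [  6.875   0.      7.     13.    443.375] nub face from TCP: x 9.9 z 15.1 | TCP in tray x 18.3 y 59.0 z 22.5 F [-15.9   3.9  20.6]
0.032912368228375004 [ 0.87793868  2.59185367 -0.01852998]
```

Request:
drive_tool(slide=[[0.4,0,0],[0.3,0,0.3],[0.3,0,0.3],[0.2,0,0.3],[0.1,0,0.3],[0,0,0.1],[0,0,0],[0,0,0],[0,0,0],[0,0,0]], yaw=[0,0,0,0,0,0,0,0,0,0])

```text
time: 79.6
ee_pos: [0.5416, -0.0413, 0.0123]
ee_rot: [[-0.981, 0.195, 0.009], [0.195, 0.981, 0.001], [-0.009, 0.003, -1.0]]
force: [-5.6, 2.8, 21.4]
finger_gap: 0.0322
grip_force: 68.4
```

```bash
python3 - <<'E'
from h import *
d=optics.capture("side")[:,:,::-1];cv2.imwrite("pics/a36s.png",d)
face(d,(340,318)); s=robot.observe();print(s["finger_gap"],s["torque"])
E
```

```text
uv [339.54915815 316.45354781] [  6.5     2.125   4.375  10.625 207.875] nub face from TCP: x 10.6 z 20.1 | TCP in tray x 22.9 y 58.7 z 12.3 F [-5.8  2.2 21.5]
0.032437842486312166 [0.46155949 0.71109484 0.09065711]
```

Request:
drive_tool(slide=[[0.1,0,0.1],[0.1,0,0.1],[0,0,0],[0,0,0],[0,0,0],[0,0,0],[0,0,0],[0,0,0],[0,0,0],[0,0,0]], yaw=[0,0,0,0,0,0,0,0,0,0])

```text
time: 80.9
ee_pos: [0.5414, -0.0413, 0.0118]
ee_rot: [[-0.981, 0.195, 0.013], [0.195, 0.981, 0.001], [-0.012, 0.004, -1.0]]
force: [-6.6, 1.6, 26.5]
finger_gap: 0.0326
grip_force: 69.0
```

Request:
drive_tool(slide=[[0,0,0],[0,0,0],[0,0,0],[0,0,0],[0,0,0],[0,0,-1],[0,0,-2],[0,0,-2],[0,0,-2],[0,0,-1]], yaw=[0,0,0,0,0,0,0,0,0,0], fingers=0.12)

```text
time: 82.15
ee_pos: [0.5336, -0.0413, 0.0854]
ee_rot: [[-0.981, 0.195, -0.003], [0.195, 0.981, 0.0], [0.003, -0.0, -1.0]]
force: [-0.3, -0.0, -0.0]
finger_gap: 0.0477
grip_force: 0.0
```

```bash
python3 - <<'E'
from h import *
d=optics.capture("side")[:,:,::-1];cv2.imwrite("pics/a37s.png",d)
face(d,(337,318)); go(tray(27,60),60,168.75)
# reference: seated spent in bay3 in the start picture
d0=cv2.imread("pics/side0.png")
for z in (d,d0):
    w=up(z[305:330,325:350].max(2),8);n,l,st,ce=cv2.connectedComponentsWithStats((w>110).astype(np.uint8))
    for i in range(1,n):
        if st[i,4]>600: print(st[i]/8+[325,305,0,0,0],ce[i]/8+[325,305])
    print()
E
```

```text
uv [340.74017044 316.24713129] [  9.75    2.25    5.625  11.375 370.375] nub face from TCP: x 1.2 z -52.2 | TCP in tray x 29.8 y 60.1 z 86.4 F [-0.5 -0.4  0.7]
yaw -0.000 slide x -0.28 y 0.01 z 2.64 cm
[337.625 311.      5.875  11.75  422.375] [340.74796537 316.18600178]
[325.    316.375   7.5    13.625 497.875] [327.73769772 324.94743284]

[344.75 309.75   5.25  11.75 344.25] [347.89370007 315.01988017]
[325.    311.75    7.5    18.25  588.625] [327.48099384 323.50576025]
[337.75  313.375   4.625   9.75  212.   ] [340.00928656 318.04510613]
```

The face centroid is (340.7,316.2), against (340.0,318.0) for the seated reference. The cell is inside the bay with a slight tilt, so I'll press the nub end down with the fingers shut.

Request:
drive_tool(slide=[[-0.2,0,0],[0,0,0],[0,0,0],[0,0,0],[0,0,1],[0,0,1],[0,0,1],[0,0,0.5],[0,0,0.3],[0,0,0.3]], yaw=[0,0,0,0,0,0,0,0,0,0], fingers=-1)

```text
time: 83.45
ee_pos: [0.5356, -0.0415, 0.0447]
ee_rot: [[-0.981, 0.195, -0.003], [0.195, 0.981, 0.001], [0.003, 0.0, -1.0]]
force: [-3.8, 0.7, 4.8]
finger_gap: 0.0004
grip_force: 2.7
```

Request:
drive_tool(slide=[[0,0,0.2],[0,0,0.2],[0,0,0.2],[0,0,0.2],[0,0,0],[0,0,0],[0,0,0],[0,0,0],[0,0,0],[0,0,0]], yaw=[0,0,0,0,0,0,0,0,0,0])

```text
time: 84.7
ee_pos: [0.5354, -0.0414, 0.0416]
ee_rot: [[-0.981, 0.196, -0.003], [0.195, 0.981, 0.003], [0.004, 0.003, -1.0]]
force: [-15.8, 2.2, 34.9]
finger_gap: -0.0001
grip_force: 17.6
```

Request:
drive_tool(slide=[[0,0,-0.8],[0,0,-1.5],[0,0,-2.5],[0,0,-2.5],[0,0,-2],[0,0,-1],[0,0,0],[0,0,0],[0,0,0],[0,0,0]], yaw=[0,0,0,0,0,0,0,0,0,0])

```text
time: 85.95
ee_pos: [0.5367, -0.0419, 0.139]
ee_rot: [[-0.981, 0.195, -0.001], [0.195, 0.981, -0.0], [0.001, -0.0, -1.0]]
force: [-0.6, -0.2, -0.4]
finger_gap: 0.0001
grip_force: 0.0
```

```bash
python3 - <<'E'
from h import *
d=optics.capture("side")[:,:,::-1];cv2.imwrite("pics/a38s.png",d)
s=robot.observe();print(s["time"],s["ee_pos"])
w=up(d[305:330,325:350].max(2),8);n,l,st,ce=cv2.connectedComponentsWithStats((w>110).astype(np.uint8))
for i in range(1,n):
    if st[i,4]>600: print(st[i]/8+[325,305,0,0,0],ce[i]/8+[325,305])
a=np.radians(172);u=np.array([np.cos(a),np.sin(a)]);go(np.array((398.8,-374.1))-17.5*u,6,172)
t=optics.capture("top")[:,:,::-1];print(rect(t.max(2),(450,286,478,317),65,0,"top",.027))
E
```

```text
86.0 [ 0.53677065 -0.04185874  0.13912947]
[345.125 310.875   4.875  10.75  306.   ] [347.99055351 315.71476716]
[337.875 313.375   4.5     9.875 216.5  ] [340.01118649 318.08047055]
[325.   316.75   7.5   13.25 492.5 ] [327.74143401 325.00751904]
yaw -0.057 slide x 7.29 y -34.82 z 13.31 cm
(array([ 405.28088379, -374.19473267]), 49.7636604309082, 32.6234130859375, np.float32(170.77042))
```

Bay 3 now matches the seated reference exactly, with its centroid at (340.0,318.1). Next is cell B.

Request:
drive_tool(slide=[[0,0,0],[0.5,-2.4,0],[0.97,-4.63,0],[0.97,-4.63,0],[0.97,-4.63,0],[0.97,-4.63,0],[0.97,-4.63,0],[0.97,-4.63,0],[0.65,-3.1,0],[0.32,-1.54,0]], yaw=[-0.057,0,0,0,0,0,0,0,0,0], fingers=0.4)

```text
time: 87.3
ee_pos: [0.415, -0.3786, 0.1396]
ee_rot: [[-0.99, 0.142, -0.0], [0.142, 0.99, -0.001], [0.0, -0.001, -1.0]]
force: [0.1, 0.0, 0.0]
finger_gap: 0.0596
grip_force: 0.0
```

Request:
drive_tool(slide=[[0,0,1.5],[0,0,3],[0,0,3],[0,0,2.5],[0,0,1.5],[0,0,1.0],[0,0,0.8],[0,0,0],[0,0,0],[0,0,0]], yaw=[0,0,0,0,0,0,0,0,0,0])

```text
time: 88.55
ee_pos: [0.4168, -0.377, 0.0073]
ee_rot: [[-0.99, 0.139, 0.001], [0.139, 0.99, -0.001], [-0.001, -0.001, -1.0]]
force: [1.1, -0.5, 0.1]
finger_gap: 0.0598
grip_force: 0.0
```

Request:
drive_tool(slide=[[0,0,0],[0,0,0],[0,0,0],[0,0,0],[0,0,0],[0,0,0],[0,0,-0.7],[0,0,-1.5],[0,0,-3],[0,0,-3.5]], yaw=[0,0,0,0,0,0,0,0,0,0], fingers=-1)

```text
time: 89.8
ee_pos: [0.4158, -0.3763, 0.0945]
ee_rot: [[-0.99, 0.14, -0.001], [0.14, 0.99, 0.0], [0.001, 0.0, -1.0]]
force: [-0.4, -0.0, -1.7]
finger_gap: 0.0324
grip_force: 59.6
```

```bash
python3 - <<'E'
from h import *
s=robot.observe();print(s["time"],s["ee_pos"],s["force"],s["finger_gap"])
go(tray(2,-60),100,168.75)
E
```

```text
89.8 [ 0.41580881 -0.37630586  0.09445974] [-0.35511041 -0.00260354 -1.69637412] 0.03236232436501243
yaw 0.056 slide x -7.89 y 47.17 z -0.55 cm
```

Request:
drive_tool(slide=[[0,0,0],[-0.5,3.0,0],[-0.83,5.0,0],[-0.83,5.0,0],[-0.83,5.0,0],[-0.83,5.0,0],[-0.83,5.0,0],[-0.83,5.0,0],[-0.83,5.0,0],[-0.83,5.0,0]], yaw=[0.057,0,0,0,0,0,0,0,0,0])

```text
time: 91.05
ee_pos: [0.571, 0.0324, 0.0944]
ee_rot: [[-0.981, 0.196, 0.001], [0.196, 0.981, -0.0], [-0.001, -0.0, -1.0]]
force: [1.3, -1.0, -1.9]
finger_gap: 0.0319
grip_force: 59.7
```

Request:
drive_tool(slide=[[-0.5,3.0,0],[-0.2,1.17,0],[0,0,0],[0,0,0],[0,0,0],[0,0,0],[0,0,0],[0,0,0],[0,0,0],[0,0,0]], yaw=[0,0,0,0,0,0,0,0,0,0])

```text
time: 92.3
ee_pos: [0.5855, 0.0708, 0.0936]
ee_rot: [[-0.981, 0.195, 0.0], [0.195, 0.981, -0.0], [-0.0, -0.0, -1.0]]
force: [0.2, -0.1, -1.0]
finger_gap: 0.0326
grip_force: 59.7
```

```bash
python3 - <<'E'
from h import *
s=robot.observe();print(s["time"],s["ee_pos"],s["force"],s["finger_gap"])
go(tray(2,-60),36,168.75)
a=np.radians(TA);c=np.array(s["ee_pos"])+.043*np.array([np.cos(a),np.sin(a),0])+[0,0,.0125]
g=proj("side",c).round().astype(int);print(g)
d=optics.capture("side")[:,:,::-1];cv2.imwrite("pics/b1s.png",d);face(d,g)
E
```

```text
92.3 [0.58545661 0.07078413 0.0935994 ] [ 0.21437994 -0.11166958 -0.95764991] 0.03258508944444418
yaw -0.000 slide x 0.02 y 0.01 z 5.76 cm
[319 262]
uv [315.41584192 261.81532199] [   0.       0.      18.      18.    1370.375] nub face from TCP: x 52.5 z 15.4 | TCP in tray x 1.8 y -59.9 z 93.6 F [-0.1  0.5 -2.1]
```

Request:
drive_tool(slide=[[0,0,1],[0,0,1.5],[0,0,1.5],[0,0,1],[0,0,0.56],[0,0,0],[0,0,0],[0,0,0],[0,0,0],[0,0,0]], yaw=[0,0,0,0,0,0,0,0,0,0])

```text
time: 93.6
ee_pos: [0.5856, 0.0708, 0.0382]
ee_rot: [[-0.981, 0.195, 0.0], [0.195, 0.981, 0.0], [-0.0, 0.0, -1.0]]
force: [-0.4, -0.7, -1.7]
finger_gap: 0.0321
grip_force: 59.7
```

```bash
python3 - <<'E'
from h import *
s=robot.observe();a=np.radians(TA)
d=optics.capture("side")[:,:,::-1];cv2.imwrite("pics/b2s.png",d)
for k in(.038,.043,.048): 
    c=np.array(s["ee_pos"])+k*np.array([np.cos(a),np.sin(a),0])+[0,0,.0125];print(k,proj("side",c))
g=proj("side",c).round().astype(int);print(d.max(2)[g[1]-9:g[1]+10,g[0]-8:g[0]+18])
E
```

```text
0.038 [321.42395381 275.09625959]
0.043 [319.54136313 275.60000029]
0.048 [317.65542213 276.10463746]
[[143 132 128 121 120 116 126 147 163 171 173 173 172 168 161 153 131 114
   91  83  76  73  72  60  42  40]
 [123 120 117 114 116 118 117 129 142 155 158 156 151 143 132 122 100  91
   82  90  86  85  84  75  52  38]
 [117 114 118 119 116 115 112 112 112 116 116 115 109 104  96  90  89  88
   90  90  90  89  91  78  58  39]
 [112 117 119 117 115 113 106  95  82  65  61  53  61  75  86  91  88  92
   91  93  91  91  93  83  63  39]
 [114 116 113 108 105  98  95  86  76  53  32  28  44  73  87  94  92  95
   91  95  98  99  96  86  62  46]
 [111 106  95  88  82  77  80  90  84  66  32  29  37  63  85  95  98  98
  100  97  99 104 100  87  70  47]
 [ 97  84  80  82  75  57  69  92  93  74  47  32  37  62  81 100 101 101
  101  98 101 102  99  95  78  60]
 [ 89  69  79  95  91  65  68  82  94  85  51  35  29  53  75  95 101 103
  104 100 103 101 100  95  82  75]
 [ 93  67  73  95  90  71  73  87 101  99  70  30  36  44  77  94  98 105
  102  98  99 103  98  90  89  95]
 [ 99  71  53  63
[... 373 characters left out ...]
69  85  83
   88  84  79  81  72  74  88  99]
 [115 105  86  53  28  23  36  55  78  87  90  57  28  32  39  58  78  73
   73  67  67  59  46  59  78  97]
 [117 109  97  64  40  28  22  46  65  82  85  57  28  26  30  56  62  62
   56  52  41  39  34  39  67  89]
 [118 115 105  82  49  31  24  31  50  71  73  47  33  22  31  34  41  37
   33  27  31  30  23  32  49  67]
 [115 111 112  99  66  34  27  23  46  51  50  36  24  28  24  34  26  25
   18  29  19  31  17  30  28  41]
 [113 114 112 103  76  44  30  27  32  29  27  33  18  28  31  28  17  25
   25  26  28  26  23  32  24  24]
 [112 116 114 108  81  53  35  21  22  25  19  17  17  25  20  31  25  30
   32  23  22  24  27  24  25  16]]
```

Request:
drive_tool(slide=[[0,0,0.2],[0,0,0.2],[0,0,0.3],[0.1,0,0.3],[0.1,0,0.3],[0.1,0,0.3],[0.1,0,0.2],[0,0,0],[0,0,0],[0,0,0]], yaw=[0,0,0,0,0,0,0,0,0,0])

```text
time: 94.9
ee_pos: [0.5898, 0.0707, 0.0253]
ee_rot: [[-0.98, 0.196, 0.017], [0.196, 0.981, 0.0], [-0.017, 0.004, -1.0]]
force: [6.3, -1.1, 11.2]
finger_gap: 0.0323
grip_force: 60.6
```

Request:
drive_tool(slide=[[0,0,0],[0,0,0],[0,0,0],[0,0,0],[0,0,0],[0,0,-1],[0,0,-1.5],[0,0,-1.5],[0,0,-1.5],[0,0,0]], yaw=[0,0,0,0,0,0,0,0,0,0], fingers=0.12)

```text
time: 96.15
ee_pos: [0.5831, 0.0716, 0.0772]
ee_rot: [[-0.981, 0.195, 0.004], [0.195, 0.981, 0.001], [-0.004, 0.002, -1.0]]
force: [0.4, -0.2, -0.1]
finger_gap: 0.0475
grip_force: 0.0
```

```bash
python3 - <<'E'
from h import *
d=optics.capture("side")[:,:,::-1];cv2.imwrite("pics/b3s.png",d)
s=robot.observe();c=np.array(s["ee_pos"]);a=np.radians(TA)
go(tray(39.5,-60),37,168.75)
cv2.imwrite("pics/b3.png",cv2.resize(d[240:310,295:375],(800,600),interpolation=3)[:, :])
E
```

```text
yaw -0.000 slide x 3.43 y -0.00 z 3.90 cm
```

View pics/b3.png

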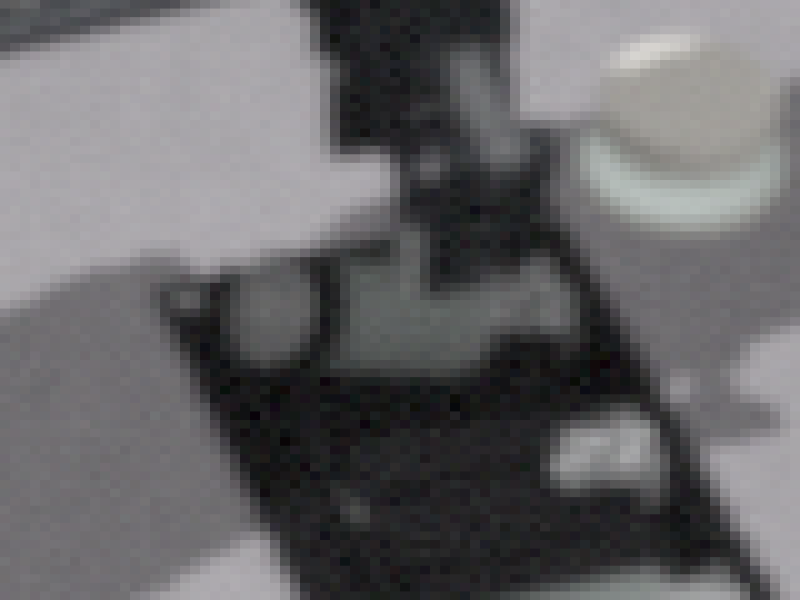

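The cell rests tilted in bay 1: its nub face at (272,318) in the crop is pixel (322.2,277.1), and the flat end is at the spring. I'll locate it before regripping.

```bash
python3 - <<'E'
from h import *
a=np.radians(TA);ux=np.array([np.cos(a),np.sin(a),0]);uy=np.array([np.sin(a),-np.cos(a),0])
c=np.array([*tray(0,-60)/1000,0])
for uv in((322.2,277.1),(336.4,314.0)):
    cc=c if uv[0]<330 else np.array([*tray(0,60)/1000,0])
    o,q=ray("side",*uv);k=((cc-o)@uy)/(q@uy);X=o+k*q;print((X-cc)@ux*1000,X[2]*1000)
E
```

```text
37.65325877413917 41.45733913169003
42.197858392452275 49.377320837228126
```

```bash
python3 - <<'E'
from h import *
a=np.radians(TA);ux=np.array([np.cos(a),np.sin(a),0]);uy=np.array([np.sin(a),-np.cos(a),0])
def loc(uv,y):
    c=np.array([*tray(0,y)/1000,0]);o,q=ray("side",*uv);k=((c-o)@uy)/(q@uy);X=o+k*q;return (X-c)@ux*1000,X[2]*1000
d0=cv2.imread("pics/side0.png");print("bay3 seated",loc((340.0,318.05),60))
for f,box in(("side0",(314,268,334,292)),("b3s",(310,266,334,290))):
    u0,v0,u1,v1=box;w=up(cv2.imread(f"pics/{f}.png").max(2)[v0:v1,u0:u1],8)
    for th in(60,80,100):
        n,l,st,ce=cv2.connectedComponentsWithStats((w>th).astype(np.uint8))
        for i in range(1,n):
            if 1200<st[i,4]<12000: print(f,th,np.round(st[i]/8,1),np.round(ce[i]/8+[u0,v0],1),np.round(loc(ce[i]/8+[u0,v0],-60),1))
E
```

```text
bay3 seated (np.float64(32.722950510183956), np.float64(27.050418854376645))
side0 60 [  0.    0.   20.    9.4 578.4] [320.8 270.4] [41.1 70.2]
side0 60 [ 13.1   3.    6.9  14.6 598.8] [331.2 277.7] [13.5 28.7]
side0 60 [  6.8   6.    6.5  12.9 438.5] [324.  280.2] [32.9 26.4]
side0 60 [  0.   13.6   4.4  10.4 211.2] [315.5 288.1] [56.5  2.6]
side0 80 [  0.    0.   19.    8.8 496.9] [320.4 270.2] [42.1 71.4]
side0 80 [ 13.6   3.5   6.4  13.4 492.1] [331.4 277.6] [12.8 28.9]
side0 80 [  7.4   6.6   5.4  11.2 318.8] [324. 280.] [33.  27.2]
side0 80 [  0.   14.5   3.9   9.5 173.6] [315.3 288.4] [56.9  1.3]
side0 100 [  0.    0.   17.8   8.5 427.2] [320. 270.] [43.1 72.5]
side0 100 [ 14.2   4.    5.8  11.6 387.9] [331.6 277.4] [12.2 29.6]
side0 100 [  7.9   7.2   4.5   9.6 216.6] [324.  279.9] [33.  27.7]
b3s 80 [ 19.9   5.2   4.1  11.  332.6] [332.  276.7] [11.2 32.2]
b3s 100 [  0.    0.   23.6   7.1 833. ] [318.8 268.6] [46.2 79.4]
b3s 100 [  0.   10.2   5.5  13.8 326.6] [311.8 285.1] [65.9 19.5]
```

```bash
python3 - <<'E'
import cv2
for f in("b3s","side0"):
    print(cv2.imread(f"pics/{f}.png").max(2)[264:290,310:336])
E
```

```text
[[173 172 172 174 174 177 175 173 175 172 175 169 171 173 175 173 172 173
  166 155 143 131 118 107  85  56]
 [171 171 170 172 175 176 174 174 175 174 174 173 172 172 173 171 174 166
  157 137 122 117 111 106  85  61]
 [173 172 174 173 174 175 173 173 173 172 173 175 174 174 174 172 167 156
  139 122 118 115 106  99  88  83]
 [173 173 172 174 172 171 174 174 172 174 171 171 171 172 174 167 157 139
  123 108 100  98  88  82  82  92]
 [167 167 163 171 173 173 173 173 177 173 168 164 162 158 159 151 133 110
   96  84  79  66  57  51  72  99]
 [149 149 151 165 171 172 169 167 165 167 157 142 132 124 121 109  90  73
   64  64  52  50  45  52  72  92]
 [125 126 131 146 159 168 161 145 146 145 133 115 105  96  80  62  45  43
   47  64  68  64  62  65  78  93]
 [111 111 113 119 137 147 138 107 102 110 107  99  91  93  86  65  41  31
   47  68  83  81  84  85  89  99]
 [108 101  95  91  98 101  91  66  66  86  91  91  92  94  94  79  47  31
   47  64  87  96  93  87  91  99]
 [ 93  83  78  76  74  64  44  39  64  86  95  98  96  92  97  91  57  30
   36  67  88  91  92  94  94 106]
 [ 88  66 
[... 3869 characters left out ...]
16  95  48
   32  46  72  95 102 100  90  84]
 [168 169 169 153 114  65  41  42  39  36  28  28  35  63  95 106  85  50
   34  37  62  85  88  83  75  72]
 [168 168 165 156 130  82  42  43  40  29  37  28  40  50  75  87  73  43
   29  32  52  59  64  57  46  47]
 [169 169 171 162 142 102  57  37  38  39  39  38  29  44  58  71  56  40
   24  27  33  41  42  36  31  25]
 [168 170 167 167 155 124  78  40  41  40  41  29  31  28  36  46  43  30
   20  23  30  31  38  35  26  35]
 [168 169 169 169 164 144 102  53  40  39  27  38  31  34  37  39  30  22
   30  22  29  35  26  35  34  39]
 [168 166 168 168 167 150 115  68  39  35  41  40  26  32  31  31  32  31
   30  38  36  38  39  36  45  37]]
```

Request:
drive_tool(slide=[[1.0,0,0],[1.0,0,0],[1.08,0,0],[0,0,0.8],[0,0,1],[0,0,1],[0,0,0.8],[0,0,0.7],[0,0,0],[0,0,0]], yaw=[0,0,0,0,0,0,0,0,0,0])

```text
time: 97.45
ee_pos: [0.5516, 0.0775, 0.0322]
ee_rot: [[-0.981, 0.196, 0.001], [0.196, 0.981, 0.0], [-0.001, 0.0, -1.0]]
force: [0.4, -0.1, -0.1]
finger_gap: 0.048
grip_force: 0.0
```

Request:
drive_tool(slide=[[0,0,0],[0,0,0],[0,0,0],[0,0,0],[0,0,0],[0,0,0],[0,0,0],[0,0,0],[0,0,0],[0,0,0]], yaw=[0,0,0,0,0,0,0,0,0,0], fingers=-1)

```text
time: 98.7
ee_pos: [0.5518, 0.0776, 0.0323]
ee_rot: [[-0.981, 0.195, 0.001], [0.195, 0.981, 0.0], [-0.001, 0.0, -1.0]]
force: [0.6, 0.6, 4.1]
finger_gap: 0.0321
grip_force: 59.7
```

Request:
drive_tool(slide=[[0,0,-0.2],[-0.3,0,0],[-0.3,0,0],[-0.3,0,0],[-0.3,0,0],[-0.3,0,0],[-0.3,0,0],[0,0,0],[0,0,0],[0,0,0]], yaw=[0,0,0,0,0,0,0,0,0,0])

```text
time: 99.95
ee_pos: [0.5628, 0.0749, 0.0324]
ee_rot: [[-0.981, 0.195, -0.013], [0.195, 0.981, 0.001], [0.013, -0.001, -1.0]]
force: [-9.7, 1.3, 6.0]
finger_gap: 0.0319
grip_force: 60.1
```

```bash
cat >> h.py <<'E'
def st(y):
    s=robot.observe();e=np.array(s["ee_pos"])*1000;a=np.radians(TA);T=e[:2]-TC
    print("t %.1f X %.1f Y %.1f z %.1f"%(s["time"],T@[np.cos(a),np.sin(a)],T@[-np.sin(a),np.cos(a)],e[2]),"F",np.round(s["force"],1))
E
python3 - <<'E'
from h import *
st(-60);d=optics.capture("side")[:,:,::-1];cv2.imwrite("pics/b4s.png",d);print(d.max(2)[266:286,312:336])
E
```

```text
t 100.0 X 24.8 Y -59.5 z 32.4 F [-9.7  1.3  6. ]
[[161 166 171 175 174 173 174 171 154 109  65  37  32  27  40  37  35  37
   37  58  86 112 120 118]
 [137 144 158 166 171 175 176 170 154 106  58  29  36  36  34  34  35  29
   40  57  80 104 118 117]
 [118 122 132 152 167 172 173 171 152 103  49  29  37  38  34  36  36  36
   35  52  75 100 118 121]
 [114 118 123 136 154 162 168 165 143  98  50  34  34  33  34  35  39  39
   44  55  67  93 112 121]
 [115 113 114 121 127 134 142 144 120  80  47  43  52  40  38  39  41  55
   56  58  68  83 104 115]
 [112 106 108 100  94  89  89  98  75  56  45  56  69  52  41  47  63  71
   72  74  70  78  96 111]
 [ 98  87  79  71  57  44  44  39  46  52  59  78  82  66  41  48  67  77
   76  65  63  70  89 113]
 [ 74  82  71  48  24  35  24  34  35  35  63  85  86  75  48  38  53  59
   53  58  63  65  84 104]
 [ 78  98  89  62  32  11  20   0  19  37  66  89  83  71  46  40  35  37
   40  49  52  60  73  86]
 [ 75  95  92  61  32  25  23  27  31  43  68  86  87  74  51  39  35  37
   39  43  41  48  57  60]
 [ 59  62  59  46  27  28  10  28  20  40
[... 269 characters left out ...]
44  28  24  24  24  29  16  25  40  54  69  83  86  94  90  74  41
   31  34  28  35  39  41]
 [ 80  48  32  21  29  26  28  13  30  37  54  67  74  84 100  95  76  50
   40  40  29  34  52  50]
 [ 92  68  43  21  32  25  18  18  32  32  42  46  57  75  98  93  75  46
   31  32  39  47  59  65]
 [109  81  48  28  27  28  18  31  26  27  37  34  45  66  94  92  75  49
   30  40  35  46  61  61]
 [111  97  60  32  29  19  34  15  25  27  13  29  43  69  94  97  76  47
   32  32  41  38  41  41]
 [114  99  74  48  29  25  27  21  32  21  12  17  34  60  87  97  74  47
   40  36  37  31  28  31]
 [111 105  85  46  30  20  26  19  12  23  20  29  34  58  81  89  77  48
   34  38  25  34  27  29]]
```

Request:
drive_tool(slide=[[0,0,-0.1],[-0.3,0,-0.1],[-0.3,0,0],[-0.2,0,0],[0,0,0],[0,0,0],[0,0,0],[0,0,0],[0,0,0],[0,0,0]], yaw=[0,0,0,0,0,0,0,0,0,0])

```text
time: 101.25
ee_pos: [0.5675, 0.0739, 0.0331]
ee_rot: [[-0.981, 0.194, -0.02], [0.194, 0.981, 0.002], [0.02, -0.002, -1.0]]
force: [-12.6, 2.1, 4.7]
finger_gap: 0.0321
grip_force: 59.9
```

```bash
python3 -c "
from h import *
st(-60)"
```

```text
t 101.2 X 20.0 Y -59.5 z 33.1 F [-12.6   2.1   4.7]
```

Request:
drive_tool(slide=[[0.4,0,0.1],[0.3,0,0.3],[0.2,0,0.3],[0.2,0,0.3],[0.1,0,0.2],[0,0,0],[0,0,0],[0,0,0],[0,0,0],[0,0,0]], yaw=[0,0,0,0,0,0,0,0,0,0])

```text
time: 102.5
ee_pos: [0.5612, 0.076, 0.0241]
ee_rot: [[-0.981, 0.195, -0.008], [0.195, 0.981, 0.002], [0.009, 0.0, -1.0]]
force: [-8.9, 2.0, 12.4]
finger_gap: 0.0318
grip_force: 62.1
```

```bash
python3 -c "
from h import *
st(-60)"
```

```text
t 102.5 X 26.6 Y -60.2 z 24.1 F [-8.9  2.  12.4]
```

Request:
drive_tool(slide=[[0.2,0,0.2],[0.2,0,0.3],[0.2,0,0.3],[0.2,0,0.3],[0.1,0,0.2],[0,0,0.1],[0,0,0],[0,0,0],[0,0,0],[0,0,0]], yaw=[0,0,0,0,0,0,0,0,0,0])

```text
time: 103.75
ee_pos: [0.561, 0.0764, 0.0154]
ee_rot: [[-0.981, 0.196, 0.01], [0.196, 0.981, 0.002], [-0.009, 0.003, -1.0]]
force: [-5.1, -0.8, 24.2]
finger_gap: 0.0321
grip_force: 73.9
```

```bash
python3 -c "
from h import *
st(-60)"
```

```text
t 103.8 X 26.8 Y -60.6 z 15.4 F [-5.1 -0.8 24.2]
```

Request:
drive_tool(slide=[[0,0,0.2],[0,0,0.2],[0,0,0.2],[0,0,0],[0,0,0],[0,0,0],[0,0,0],[0,0,0],[0,0,0],[0,0,0]], yaw=[0,0,0,0,0,0,0,0,0,0])

```text
time: 105.0
ee_pos: [0.5612, 0.0768, 0.0092]
ee_rot: [[-0.981, 0.196, 0.01], [0.196, 0.981, 0.002], [-0.01, 0.004, -1.0]]
force: [-4.2, 0.1, 23.3]
finger_gap: 0.0323
grip_force: 71.7
```

Request:
drive_tool(slide=[[0,0,0],[0,0,0],[0,0,0],[0,0,0],[0,0,0],[0,0,-1],[0,0,-2],[0,0,-2],[0,0,-2],[0,0,-1]], yaw=[0,0,0,0,0,0,0,0,0,0], fingers=0.12)

```text
time: 106.25
ee_pos: [0.5562, 0.0763, 0.0842]
ee_rot: [[-0.981, 0.196, -0.0], [0.196, 0.981, -0.0], [0.0, -0.0, -1.0]]
force: [-0.1, -0.4, -0.4]
finger_gap: 0.0477
grip_force: 0.0
```

```bash
python3 - <<'E'
from h import *
st(-60);d=optics.capture("side")[:,:,::-1];cv2.imwrite("pics/b5s.png",d);print(d.max(2)[266:290,314:334]);go(tray(28,-60),60,168.75)
E
```

```text
t 106.2 X 31.6 Y -59.5 z 84.2 F [-0.1 -0.4 -0.4]
[[174 171 175 172 170 174 172 171 165 141  97  52  41  37  36  28  33  40
   41  28]
 [173 171 171 172 172 171 171 169 162 130  88  64  45  28  33  35  34  37
   38  39]
 [172 170 169 172 174 172 171 165 149 122  92  79  62  45  27  35  39  40
   34  41]
 [172 173 169 165 168 168 164 146 129 103  95  94  70  50  36  33  43  39
   36  43]
 [172 170 160 145 141 147 134 113  87  78  92  98  79  50  35  35  32  29
   49  40]
 [161 155 138 107  97  96  87  64  49  59  86  93  76  48  39  37  34  45
   53  66]
 [124 115  95  61  44  48  41  25  36  56  83  93  78  47  36  31  31  40
   63  79]
 [ 85  69  49  24  22  31  21  35  40  63  86  97  75  50  33  38  40  47
   65  85]
 [ 90  61  28  20  26  20  33  46  61  72  87  92  79  47  37  42  50  57
   78  85]
 [ 91  52  30  29  24  26  39  53  79  84  86  87  75  45  38  50  68  78
   85  93]
 [ 62  45  18  17  29  26  39  60  84  87  87  74  58  48  39  64  81  90
   95  97]
 [ 31  24  26  21  14  20  35  57  80  92  93  73  48  28  39  61  83  94
  101 101]
 [ 18  21  33  14  23  24  30  
[... 331 characters left out ...]
 23  11  31  57  81  92  93  71  41  27  35  66  81
   89  93]
 [ 66  31  29  23  30  18  24  27  42  64  79  87  68  47  24  36  60  77
   84  89]
 [ 74  41  29  27  28  24  15  24  17  43  67  76  69  44  27  28  58  69
   74  69]
 [ 83  47  33  19  35  18  20  17  24  36  63  68  58  44  23  25  46  57
   56  52]
 [ 91  60  30  31  15  29  26  24  24  31  50  50  51  31  28  26  31  36
   34  24]
 [102  82  39  35  32  33  23  25  27  27  28  39  29  31  32  24  24  28
   24  26]
 [108  95  61  29  28  15  25  28  16  25  25  27  27  15  33  23  25  28
   22  25]
 [112 100  73  42  23  22  26  21  21  23  24  23  27  25  23  25  22  25
   23  36]]
yaw -0.001 slide x -0.29 y 0.02 z 2.52 cm
```

Request:
drive_tool(slide=[[-0.3,0,0],[0,0,0],[0,0,0],[0,0,0],[0,0,1],[0,0,1],[0,0,1],[0,0,0.5],[0,0,0.3],[0,0,0.3]], yaw=[0,0,0,0,0,0,0,0,0,0], fingers=-1)

```text
time: 107.55
ee_pos: [0.5589, 0.0761, 0.0434]
ee_rot: [[-0.981, 0.195, -0.001], [0.195, 0.981, 0.0], [0.001, 0.0, -1.0]]
force: [-3.0, 0.1, 5.7]
finger_gap: 0.0
grip_force: 2.8
```

Request:
drive_tool(slide=[[0,0,0.2],[0,0,0.2],[0,0,0.2],[0,0,0.1],[0,0,0],[0,0,-0.8],[0,0,-2],[0,0,-3],[0,0,-4],[0,0,-4]], yaw=[0,0,0,0,0,0,0,0,0,0])

```text
time: 108.8
ee_pos: [0.5592, 0.0759, 0.175]
ee_rot: [[-0.981, 0.196, 0.0], [0.196, 0.981, -0.0], [-0.0, -0.0, -1.0]]
force: [-0.3, -0.2, 0.1]
finger_gap: -0.0
grip_force: 0.0
```

Request:
drive_tool(slide=[[-2,-4,0],[-2,-4,0],[-2,-4,-4],[-2,-4,-4],[0,0,0],[0,0,0],[0,0,0],[0,0,0],[0,0,0],[0,0,0]], yaw=[0,0,0,0,0,0,0,0,0,0])

```text
time: 110.05
ee_pos: [0.6063, -0.0962, 0.2539]
ee_rot: [[-0.981, 0.195, -0.0], [0.195, 0.981, 0.0], [0.0, 0.0, -1.0]]
force: [0.0, -0.5, -0.2]
finger_gap: -0.0002
grip_force: 0.0
```

```bash
python3 - <<'E'
from h import *
st(-60);d=optics.capture("side")[:,:,::-1];cv2.imwrite("pics/b6s.png",d);t=optics.capture("top")[:,:,::-1];cv2.imwrite("pics/b6t.png",t)
for f in("side0","b6s"):
  g=cv2.imread(f"pics/{f}.png").max(2);w=up(g[274:292,319:329],8);n,l,s,ce=cv2.connectedComponentsWithStats((w>80).astype(np.uint8));i=1+np.argmax(s[1:,4]);print(f,s[i]/8,ce[i]/8+[319,274])
o=np.zeros((600,800,3),np.uint8);o[:340,:340]=cv2.resize(d[255:340,305:390],(340,340),interpolation=3);o[:400,345:]=cv2.resize(t[170:290,140:276],(455,400),interpolation=3);o[345:,:340]=cv2.resize(t[205:269,285:370],(340,255),interpolation=3);o[405:,400:660]=cv2.resize(d[145:210,240:327],(260,195),interpolation=3)
cv2.imwrite("pics/b6.png",o)
E
```

```text
t 110.0 X -51.3 Y 99.9 z 253.9 F [ 0.  -0.5 -0.2]
side0 [  2.375   0.625   5.375  11.25  316.75 ] [323.99743489 280.05613654]
b6s [  2.375   0.625   5.375  11.    319.25 ] [323.95942639 279.9433242 ]
```

View pics/b6.png

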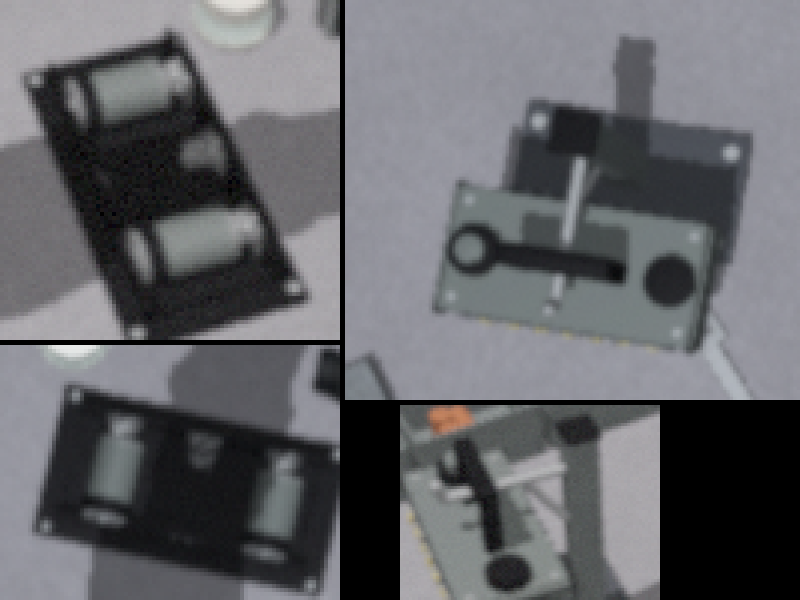

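Both fresh cells match the seated references. The switch is the grey button in its collar at (470,247), on the left. Next I'll measure the hanging head.

```bash
python3 - <<'E'
from h import *
np.set_printoptions(precision=2,suppress=True)
t=cv2.imread("pics/b6t.png");d=cv2.imread("pics/side0.png");g=t.max(2);gs=d.max(2)
Q=[]
for x,y in[(468,202),(695,237),(677,333),(448,298)]:
    u,v=140+(x-345)/3.346,170+y/3.333;b=blob(g,u,v,2);X=plane("top",*b,.161)*1000;Q.append(X);print((round(u,1),round(v,1)),np.array(b),X[:2])
Q=np.array(Q);print("c",Q.mean(0)[:2],[np.linalg.norm(Q[i]-Q[i-1]) for i in range(4)])
for i,j in((0,1),(3,2),(0,3),(1,2)): e=Q[j]-Q[i];print(np.degrees(np.arctan2(e[1],e[0])))
for p in((245.3,168.7),(262.5,209.2),(292,201.7)):
    b=blob(gs,*p,2);print("side",np.array(b),plane("side",*b,.161)[:2]*1000)
# handle bar dark
b=up(g[228:262,160:245],8);m=(b<60).astype(np.uint8)
n,l,s,ce=cv2.connectedComponentsWithStats(m)
for i in range(1,n):
    if s[i,4]>2000: print("dark",s[i]/8+[160,228,0,0,0],ce[i]/8+[160,228])
s0=cv2.resize(gs[140:225,235:325],None,fx=8,fy=8,interpolation=2)
n,l,s,ce=cv2.connectedComponentsWithStats((s0<60).astype(np.uint8))
for i in range(1,n):
    if s[i,4]>2000: print("sdark",s[i]/8+[235,140,0,0,0],ce[i]/8+[235,140])
E
```

```text
(176.8, 230.6) [176.75 229.59] [582.06 426.61]
(244.6, 241.1) [243.95 240.57] [558.04 252.16]
(239.2, 269.9) [238.61 269.43] [482.78 263.12]
(170.8, 259.4) [171.24 258.41] [506.99 437.09]
c [532.47 344.75] [np.float64(75.79743133483798), np.float64(176.10255599378135), np.float64(76.04962998794667), np.float64(175.65121233048018)]
-97.84171687006547
-97.9232713415431
172.05160891243688
171.71178190597698
side [245.06 168.64] [507.29 436.03]
side [262.64 208.68] [482.69 262.88]
side [291.16 201.04] [558.32 251.9 ]
dark [ 212.5   228.     32.5     7.12 1256.12] [231.51 230.59]
dark [ 171.    237.5    53.     17.38 2783.5 ] [198.65 247.55]
dark [ 229.88  247.     14.62   14.25 1297.12] [237.04 254.18]
sdark [292.12 148.5   14.25  10.   825.38] [299.4  153.42]
sdark [ 252.88  156.     21.75   38.   2336.38] [265.96 173.56]
sdark [ 269.38  195.5    14.     11.5  1015.62] [276.17 201.17]
```

```bash
python3 - <<'E'
from h import *
np.set_printoptions(precision=2,suppress=True)
t=cv2.imread("pics/b6t.png").max(2);d=cv2.imread("pics/b6s.png").max(2)
# tray screws
Q=[]
for x,y in[(74,395-345),(338,455-345),(312,585-345),(45,527-345)]:
    b=blob(t,285+x/4,205+y*64/255,2);Q.append(plane("top",*b,.009)[:2]*1000);print(np.array(b),Q[-1])
Q=np.array(Q);print("c",Q.mean(0),[np.linalg.norm(Q[i]-Q[i-1]) for i in range(4)],[np.degrees(np.arctan2(*(Q[j]-Q[i])[::-1])) for i,j in((0,1),(3,2),(0,3),(1,2))])
S=[]
for x,y in[(35,80),(172,40),(294,288),(138,330)]:
    b=blob(d,305+x/4,255+y/4,2);S.append(plane("side",*b,.009)[:2]*1000);print("side",np.array(b),S[-1])
S=np.array(S);print("c",S.mean(0),[np.linalg.norm(S[i]-S[i-1]) for i in range(4)])
s=robot.observe();print("q",s["qpos"])
a=np.radians(82.1);u=np.array([np.cos(a),np.sin(a)]);H=np.array([532.5,344.75])
go(H-23*u,265,82.1);go(H-23*u,265,262.1)
E
```

```text
[303.5 217.1] [644.47 100.86]
[370.46 232.71] [603.32 -99.09]
[363.09 265.74] [504.74 -78.71]
[295.08 252.24] [539.57 122.86]
c [573.03  11.48] [np.float64(107.18423072742425), np.float64(204.13934949564364), np.float64(100.67332240735483), np.float64(204.55625419640816)] [np.float64(-101.62902562009967), np.float64(-99.80522525501092), np.float64(168.15660026436979), np.float64(168.32103322082867)]
side [313.2  274.26] [546.33 119.9 ]
side [349.28 263.42] [648.68 103.66]
side [378.22 326.37] [605.39 -96.7 ]
side [338.89 337.98] [507.36 -76.72]
c [576.94  12.53] [np.float64(200.45172634136838), np.float64(103.63733194036918), np.float64(204.9838273940562), np.float64(100.04932881273554)]
q [-10.32  26.37  27.7   74.05 -12.02  82.42  95.22]
yaw 1.512 slide x 40.39 y -13.38 z -1.10 cm
yaw -1.629 slide x -40.39 y 13.38 z -1.10 cm
```

Request:
drive_tool(slide=[[0,0,-0.5],[0,0,-0.5],[0,0,0],[0,0,0],[0,0,0],[0,0,0],[0,0,0],[0,0,0],[0,0,0],[0,0,0]], yaw=[0.1512,0.1512,0.1512,0.1512,0.1512,0.1512,0.1512,0.1512,0.1512,0.1512], fingers=0.0)

```text
time: 111.4
ee_pos: [0.6064, -0.0965, 0.2641]
ee_rot: [[0.142, 0.99, 0.0], [0.99, -0.142, 0.0], [0.0, 0.0, -1.0]]
force: [0.0, 0.1, -0.4]
finger_gap: 0.0431
grip_force: 0.0
```

Request:
drive_tool(slide=[[2.3,-0.76,0],[4.6,-1.52,0],[4.6,-1.52,0],[4.6,-1.52,0],[4.6,-1.52,0],[4.6,-1.52,0],[4.6,-1.52,0],[4.6,-1.52,0],[3.0,-1.0,0],[1.5,-0.5,0]], yaw=[0,0,0,0,0,0,0,0,0,0])

```text
time: 112.65
ee_pos: [0.5312, 0.3101, 0.2637]
ee_rot: [[0.134, 0.991, -0.001], [0.991, -0.134, 0.0], [0.0, -0.001, -1.0]]
force: [0.7, -0.2, 0.3]
finger_gap: 0.0425
grip_force: 0.0
```

Request:
drive_tool(slide=[[0.9,-0.3,0],[0.49,-0.16,0],[0,0,0],[0,0,0],[0,0,0],[0,0,0],[0,0,0],[0,0,0],[0,0,0],[0,0,0]], yaw=[0,0,0,0,0,0,0,0,0,0])

```text
time: 113.9
ee_pos: [0.5295, 0.3219, 0.264]
ee_rot: [[0.137, 0.991, -0.0], [0.991, -0.137, -0.0], [-0.0, -0.0, -1.0]]
force: [0.3, -0.1, 0.5]
finger_gap: 0.0425
grip_force: 0.0
```

```bash
python3 - <<'E'
from h import *
s=robot.observe();print(s["time"],s["ee_pos"],s["qpos"],s["finger_gap"],np.round(s["ee_rot"],3).tolist())
a=np.radians(82.1);u=np.array([np.cos(a),np.sin(a)]);H=np.array([532.5,344.75]);go(H-23*u,211,82.1)
E
```

```text
113.9 [0.52950785 0.32187858 0.26399258] [-58.33168084  29.32779199  41.79454939  72.19442719 -19.1186846
  85.35153742 -26.69016064] 0.04247202960205758 [[0.137, 0.991, -0.0], [0.991, -0.137, -0.0], [-0.0, -0.0, -1.0]]
yaw 0.000 slide x 0.01 y -0.02 z 5.30 cm
```

Request:
drive_tool(slide=[[0,0,0.8],[0,0,1],[0,0,1],[0,0,1],[0,0,0.8],[0,0,0.4],[0,0,0.3],[0,0,0],[0,0,0],[0,0,0]], yaw=[0,0,0,0,0,0,0,0,0,0])

```text
time: 115.15
ee_pos: [0.5297, 0.3219, 0.2113]
ee_rot: [[0.138, 0.99, 0.001], [0.99, -0.138, 0.0], [0.0, 0.0, -1.0]]
force: [0.0, 1.0, -0.2]
finger_gap: 0.0429
grip_force: 0.0
```

Request:
drive_tool(slide=[[0,0,0],[0,0,0],[0,0,0],[0,0,0],[0,0,0],[0,0,0],[0,0,0],[0,0,0],[0,0,0],[0,0,0]], yaw=[0,0,0,0,0,0,0,0,0,0], fingers=-1)

```text
time: 116.4
ee_pos: [0.5296, 0.322, 0.2112]
ee_rot: [[0.137, 0.991, 0.0], [0.991, -0.137, 0.0], [0.0, 0.0, -1.0]]
force: [-1.3, -0.1, 4.7]
finger_gap: 0.017
grip_force: 62.1
```

Request:
drive_tool(slide=[[0,0,-0.4],[0,0,-0.6],[0,0,-0.6],[0,0,-0.5],[0,0,-0.4],[0,0,0],[0,0,0],[0,0,0],[0,0,0],[0,0,0]], yaw=[0,0,0,0,0,0,0,0,0,0])

```text
time: 117.65
ee_pos: [0.5295, 0.3218, 0.2359]
ee_rot: [[0.138, 0.991, -0.0], [0.991, -0.138, -0.0], [-0.0, -0.0, -1.0]]
force: [-0.1, -0.0, -4.3]
finger_gap: 0.0166
grip_force: 61.0
```

```bash
python3 - <<'E'
from h import *
np.set_printoptions(precision=2,suppress=True)
s=robot.observe();print(s["ee_pos"],s["force"],s["torque"],s["finger_gap"])
g=optics.capture("top")[:,:,::-1].max(2);h=optics.capture("side")[:,:,::-1].max(2)
# hood screws, now about 24 mm higher
P0=[(582.06,426.61),(558.04,252.16),(482.78,263.12),(506.99,437.09)]
for p in P0:
    X=np.array([p[0]/1000,p[1]/1000,.185]);a,b=proj("top",X),proj("side",X)
    try:
        A=blob(g,*a,3);B=blob(h,*b,3);x,e=tri(A,B);print(p,x*1000,e*1000)
    except Exception as ex: print(ex)
E
```

```text
[0.53 0.32 0.24] [-0.15 -0.   -4.31] [-0.09  0.    0.01] 0.016645998063613155
(582.06, 426.61) [581.15 428.5  181.35] 1.5334224598094324
(558.04, 252.16) [558.64 251.81 187.26] 1.7468388732696836
(482.78, 263.12) [482.52 262.83 185.46] 0.20238232526489208
(506.99, 437.09) [510.16 437.21 183.36] 6.014808916546072
```

Request:
drive_tool(slide=[[0,-0.8,0],[0,-1.2,0],[0,-1.5,0],[0,-1.5,0],[0,-1.5,0],[0,-1.0,0],[0,-0.5,0],[-1,0,0],[-2,0,0],[-3,0,0]], yaw=[0,0,0,0,0,0,0,0,0,0])

```text
time: 119.0
ee_pos: [0.4426, 0.2723, 0.236]
ee_rot: [[0.138, 0.99, 0.001], [0.99, -0.138, -0.001], [-0.001, 0.001, -1.0]]
force: [-0.1, -0.3, -4.2]
finger_gap: 0.0166
grip_force: 60.9
```

```bash
python3 - <<'E'
from h import *
s=robot.observe();print(s["time"],s["ee_pos"],s["force"],s["finger_gap"])
a=np.radians(78.75);u=np.array([np.cos(a),np.sin(a)]);go(np.array([575.4,11.8])-23*u,150,78.75)
E
```

```text
119.0 [0.44264232 0.27226985 0.23599166] [-0.09743961 -0.33913817 -4.16883585] 0.01664610417991639
yaw 0.058 slide x -25.26 y 18.10 z 8.60 cm
```

Request:
drive_tool(slide=[[0,0,0],[-1.5,1.1,0],[-3.0,2.15,0],[-3.5,2.5,0],[-4.0,2.87,0],[-4.0,2.87,0],[-3.5,2.5,0],[-3.0,2.15,0],[-1.8,1.3,0],[-0.96,0.66,0]], yaw=[0.0585,0,0,0,0,0,0,0,0,0])

```text
time: 120.25
ee_pos: [0.5705, -0.0135, 0.2361]
ee_rot: [[0.198, 0.98, 0.0], [0.98, -0.198, -0.002], [-0.002, 0.001, -1.0]]
force: [-0.9, 0.3, -4.2]
finger_gap: 0.0166
grip_force: 61.0
```

Request:
drive_tool(slide=[[0,0,0],[0,0,1],[0,0,1.5],[0,0,1.5],[0,0,1.5],[0,0,1],[0,0,0],[0,0,0],[0,0,0],[0,0,0]], yaw=[0,0,0,0,0,0,0,0,0,0])

```text
time: 121.5
ee_pos: [0.5706, -0.0097, 0.1715]
ee_rot: [[0.195, 0.981, 0.001], [0.981, -0.195, 0.0], [0.0, 0.001, -1.0]]
force: [0.3, 1.1, -5.1]
finger_gap: 0.0167
grip_force: 60.9
```

```bash
python3 - <<'E'
from h import *
np.set_printoptions(precision=2,suppress=True)
s=robot.observe();print(s["time"],s["ee_pos"],s["force"],s["finger_gap"])
a=np.radians(78.75);u=np.array([np.cos(a),np.sin(a)]);v=np.array([np.sin(a),-np.cos(a)]);H=np.array([575.4,11.8]);go(H-23*u,150,78.75)
g=optics.capture("top")[:,:,::-1].max(2);h=optics.capture("side")[:,:,::-1].max(2);cv2.imwrite("pics/h1t.png",g);cv2.imwrite("pics/h1s.png",h)
c=np.array(s["ee_pos"])[:2]*1000+23*u;z=(s["ee_pos"][2]-.1002+.050)
for i,j in((1,1),(1,-1),(-1,-1),(-1,1)):
    X=np.array([*(c+38*i*v+88*j*u)/1000,z])
    for n,im in(("top",g),("side",h)):
        p=proj(n,X)
        if 4<p[0]<636 and 4<p[1]<476:
            b=blob(im,*p,3);print(i,j,n,p,np.array(b),(plane(n,*b,z)[:2]-X[:2])*1000)
E
```

```text
121.5 [ 0.57 -0.01  0.17] [ 0.31  1.08 -5.07] 0.01668782523043328
yaw -0.000 slide x -0.10 y 0.05 z 2.15 cm
1 1 top [306.37 217.07] [306.39 217.15] [-0.22 -0.05]
1 1 side [346.91 240.89] [346.99 241.64] [-1.16 -2.21]
1 -1 top [369.56 231.36] [372.64 228.25] [ 8.73 -8.29]
1 -1 side [374.69 296.3 ] [374.93 296.72] [-0.18 -1.21]
-1 -1 top [363.68 258.63] [361.39 257.97] [1.62 6.24]
-1 -1 side [342.55 305.46] [342.78 305.86] [-0.12 -1.14]
-1 1 top [300.16 244.32] [300.31 244.52] [-0.52 -0.44]
-1 1 side [317.78 248.31] [316.04 245.19] [ 1.26 11.08]
```

Request:
drive_tool(slide=[[-0.1,0.05,0.8],[0,0,1],[0,0,1],[0,0,0.5],[0,0,0],[0,0,0],[0,0,0.3],[0,0,0.3],[0,0,0.3],[0,0,0]], yaw=[0,0,0,0,0,0,0,0,0,0])

```text
time: 122.85
ee_pos: [0.5703, -0.0106, 0.1286]
ee_rot: [[0.195, 0.981, -0.001], [0.981, -0.195, 0.0], [-0.0, -0.001, -1.0]]
force: [-0.6, -0.8, -3.8]
finger_gap: 0.0162
grip_force: 60.9
```

```bash
python3 - <<'E'
from h import *
s=robot.observe();print(s["time"],s["ee_pos"],s["force"],s["torque"])
a=np.radians(78.75);u=np.array([np.cos(a),np.sin(a)]);go(np.array([575.4,11.8])-23*u,108.2,78.75)
E
```

```text
122.85 [ 0.57026071 -0.01063173  0.12859483] [-0.61128079 -0.7884286  -3.79852668] [-0.09403624  0.04776714 -0.01056203]
yaw -0.000 slide x 0.00 y 0.07 z 2.04 cm
```

Request:
drive_tool(slide=[[0,0.05,0.3],[0,0,0.3],[0,0,0.3],[0,0,0.3],[0,0,0.3],[0,0,0.2],[0,0,0.2],[0,0,0.2],[0,0,0],[0,0,0]], yaw=[0,0,0,0,0,0,0,0,0,0])

```text
time: 124.1
ee_pos: [0.5712, -0.0109, 0.1085]
ee_rot: [[0.195, 0.981, 0.0], [0.981, -0.195, 0.0], [0.0, 0.0, -1.0]]
force: [-2.3, 0.5, 0.6]
finger_gap: 0.0165
grip_force: 61.6
```

```bash
python3 - <<'E'
from h import *
s=robot.observe();print(s["time"],s["ee_pos"],s["force"],s["torque"])
E
```

```text
124.1 [ 0.57118924 -0.01089989  0.10849472] [-2.25843649  0.52395985  0.56895732] [-0.05199742  0.35205695  0.0726383 ]
```

Request:
drive_tool(slide=[[0,0,0.1],[0,0,0.1],[0,0,0],[0,0,0],[0,0,0],[0,0,0],[0,0,0],[0,0,0],[0,0,0],[0,0,0]], yaw=[0,0,0,0,0,0,0,0,0,0])

```text
time: 125.35
ee_pos: [0.5712, -0.0109, 0.1084]
ee_rot: [[0.195, 0.981, 0.001], [0.981, -0.195, 0.001], [0.002, 0.0, -1.0]]
force: [-6.3, 0.9, 12.1]
finger_gap: 0.0164
grip_force: 63.1
```

Request:
drive_tool(slide=[[0,0,0],[0,0,0],[0,0,0],[0,0,0],[0,0,0],[0,0,-1],[0,0,-1.5],[0,0,-2.5],[0,0,-2],[0,0,0]], yaw=[0,0,0,0,0,0,0,0,0,0], fingers=0.0)

```text
time: 126.6
ee_pos: [0.5728, -0.0114, 0.1788]
ee_rot: [[0.195, 0.981, 0.006], [0.981, -0.195, 0.0], [0.001, 0.005, -1.0]]
force: [-0.4, -0.5, 0.0]
finger_gap: 0.0428
grip_force: 0.0
```

Request:
drive_tool(slide=[[0,0,0],[0,0,0],[0,0,0],[0,0,0],[0,0,0],[0,0,0],[0,0,0],[0,0,0],[0,0,0],[0,0,0]], yaw=[0,0,0,0,0,0,0,0,0,0], fingers=-1)

```text
time: 127.85
ee_pos: [0.5711, -0.0108, 0.176]
ee_rot: [[0.195, 0.981, 0.0], [0.981, -0.195, 0.0], [0.0, 0.0, -1.0]]
force: [0.8, -0.2, -0.2]
finger_gap: -0.0001
grip_force: 0.0
```

```bash
python3 - <<'E'
from h import *
np.set_printoptions(precision=2,suppress=True)
s=robot.observe();print(s["time"],s["ee_pos"],s["force"],s["finger_gap"])
g=optics.capture("top")[:,:,::-1].max(2);h=optics.capture("side")[:,:,::-1].max(2);cv2.imwrite("pics/h2t.png",g);cv2.imwrite("pics/h2s.png",h)
a=np.radians(78.75);u=np.array([np.cos(a),np.sin(a)]);v=np.array([np.sin(a),-np.cos(a)]);c=np.array([571.2,-10.9])+23*u;z=.058;print("c",c)
for i,j in((1,1),(1,-1),(-1,-1),(-1,1)):
    X=np.array([*(c+38*i*v+88*j*u)/1000,z])
    for n,im in(("top",g),("side",h)):
        p=proj(n,X);b=blob(im,*p,2);print(i,j,n,p,np.array(b),(plane(n,*b,z)[:2]-X[:2])*1000)
B=c+76*u;p=proj("top",[*B/1000,.076]);print("button",B,p);k=p.round().astype(int);print(g[k[1]-9:k[1]+10,k[0]-9:k[0]+10])
go(B,100,78.75)
E
```

```text
127.85 [ 0.57 -0.01  0.18] [ 0.75 -0.2  -0.21] -0.00011834690504195321
c [575.69  11.66]
1 1 top [306.84 219.87] [305.28 218.67] [3.35 4.54]
1 1 side [346.55 257.57] [348.9  259.18] [ 2.38 -7.64]
1 -1 top [366.9  233.45] [367.19 234.22] [-2.18 -0.86]
1 -1 side [373.03 312.3 ] [373.26 312.5 ] [ 0.18 -0.73]
-1 -1 top [361.3  259.38] [359.33 258.76] [1.61 5.65]
-1 -1 side [342.35 321.27] [342.54 321.48] [ 0.09 -0.7 ]
-1 1 top [300.93 245.78] [300.96 245.93] [-0.42 -0.11]
-1 1 side [318.63 264.9 ] [318.57 265.35] [-0.85 -1.22]
button [590.51  86.2 ] [308.01 233.1 ]
[[76 44 66 93 86 81 77 77 77 78 77 76 76 79 76 77 76 77 77]
 [57 39 59 80 78 76 76 77 75 73 75 76 76 77 76 78 79 76 77]
 [46 41 58 63 72 74 74 72 64 66 66 69 73 74 77 77 78 76 78]
 [43 44 58 61 69 68 64 56 46 42 45 51 63 69 75 76 78 77 78]
 [43 43 57 57 60 52 42 37 34 32 35 36 42 54 66 73 76 77 78]
 [35 44 52 52 44 36 32 40 49 52 51 40 34 37 51 65 75 76 76]
 [38 45 43 38 31 30 43 56 66 70 67 61 49 34 36 53 71 77 77]
 [41 54 43 29 29 40 57 70 73 76 75 72 65 45 31 43 64 76 77]
 [41 54 44 26 28 47 65 74 74 76 75 74 70 54 33 34 57 73 78]
 [42 50 42 30 30 49 69 76 76 77 76 76 73 59 33 32 50 74 78]
 [46 48 48 33 29 49 69 75 78 77 78 77 71 56 35 32 52 71 77]
 [52 50 53 39 29 44 61 73 76 76 77 75 65 47 31 36 57 73 78]
 [55 58 62 45 29 35 48 63 69 72 72 65 53 35 30 43 64 74 77]
 [57 63 70 57 34 27 33 46 54 59 58 48 38 30 32 49 70 77 78]
 [58 70 74 66 46 31 27 31 36 38 37 32 29 33 46 61 75 77 78]
 [60 72 76 71 58 47 35 30 29 29 29 32 36 46 64 72 78 78 77]
 [64 73 78 77 72 65 56 46 38 36 38 46 55 65 73 76 78 76 77]
 [72 77 78 78 77 76 71 66 61 57 60 64 72 74 78 77 78 78 77]
 [77 77 79 77 78 79 77 74 74 74 74 74 76 77 77 78 77 77 77]]
yaw -0.000 slide x 9.89 y 0.01 z 7.60 cm
```

Request:
drive_tool(slide=[[2,0,0],[3,0,0],[3,0,0],[1.4,0,0],[0.5,0,0],[0,0,2],[0,0,3],[0,0,3],[0,0,1.2],[0,0,0]], yaw=[0,0,0,0,0,0,0,0,0,0])

```text
time: 129.2
ee_pos: [0.59, 0.0854, 0.0837]
ee_rot: [[0.196, 0.981, -0.001], [0.981, -0.196, -0.001], [-0.001, -0.001, -1.0]]
force: [-0.5, -0.8, 0.3]
finger_gap: -0.0004
grip_force: 0.0
```

Request:
drive_tool(slide=[[0,0,0.2],[0,0,0.2],[0,0,0.2],[0,0,0.2],[0,0,0.2],[0,0,0.2],[0,0,0.2],[0,0,0],[0,0,0],[0,0,0]], yaw=[0,0,0,0,0,0,0,0,0,0])

```text
time: 130.45
ee_pos: [0.5913, 0.0863, 0.0739]
ee_rot: [[0.195, 0.981, 0.002], [0.981, -0.195, 0.002], [0.002, 0.002, -1.0]]
force: [-6.2, -0.0, 20.5]
finger_gap: -0.0
grip_force: 10.2
```

The force is already 20 N at z = 73.9 mm. I'll check where contact begins, to tell the collar apart from the button stop.

Request:
drive_tool(slide=[[0,0,-0.4],[0,0,-0.4],[0,0,0],[0,0,0],[0,0,0],[0,0,0],[0,0,0],[0,0,0],[0,0,0],[0,0,0]], yaw=[0,0,0,0,0,0,0,0,0,0])

```text
time: 131.7
ee_pos: [0.5905, 0.0863, 0.0781]
ee_rot: [[0.195, 0.981, 0.0], [0.981, -0.195, 0.0], [0.0, 0.0, -1.0]]
force: [2.0, -1.3, 2.2]
finger_gap: -0.0002
grip_force: 1.3
```

Request:
drive_tool(slide=[[0,0,0.15],[0,0,0],[0,0,0],[0,0,0],[0,0,0],[0,0,0],[0,0,0],[0,0,0],[0,0,0],[0,0,0]], yaw=[0,0,0,0,0,0,0,0,0,0])

```text
time: 132.95
ee_pos: [0.5904, 0.0863, 0.0765]
ee_rot: [[0.195, 0.981, 0.0], [0.981, -0.195, 0.0], [0.0, 0.0, -1.0]]
force: [2.4, 1.5, 3.8]
finger_gap: -0.0
grip_force: 1.7
```

Request:
drive_tool(slide=[[0,0,0.15],[0,0,0],[0,0,0],[0,0,0],[0,0,0],[0,0,0],[0,0,0],[0,0,0],[0,0,0],[0,0,0]], yaw=[0,0,0,0,0,0,0,0,0,0])

```text
time: 134.2
ee_pos: [0.5904, 0.0863, 0.075]
ee_rot: [[0.195, 0.981, 0.0], [0.981, -0.195, 0.0], [0.0, 0.0, -1.0]]
force: [1.7, -0.9, 4.8]
finger_gap: -0.0
grip_force: 2.2
```

Request:
drive_tool(slide=[[0,0,-1],[0,0,-3],[0,0,-4],[0,0,-4],[0,0,-4],[4,-3,-2],[4,-3,0],[4,-3,0],[4,-3,0],[0,0,0]], yaw=[0,0,0,0,0,0,0,0,0,0])

```text
time: 135.45
ee_pos: [0.4989, 0.2727, 0.2531]
ee_rot: [[0.184, 0.983, -0.007], [0.983, -0.184, 0.001], [-0.001, -0.007, -1.0]]
force: [-0.2, -0.8, -0.6]
finger_gap: 0.0001
grip_force: 0.0
```

```bash
python3 - <<'E'
from h import *
np.set_printoptions(precision=2,suppress=True)
s=robot.observe();print(s["time"],s["ee_pos"])
g=optics.capture("top")[:,:,::-1].max(2);h=optics.capture("side")[:,:,::-1].max(2);cv2.imwrite("pics/h3t.png",g);cv2.imwrite("pics/h3s.png",h)
a=np.radians(78.75);u=np.array([np.cos(a),np.sin(a)]);v=np.array([np.sin(a),-np.cos(a)]);c=np.array([571.2,-10.9])+23*u;z=.058
g0=cv2.imread("pics/top0.png").max(2);h0=cv2.imread("pics/side0.png").max(2)
for i,j in((1,1),(1,-1),(-1,-1),(-1,1)):
    X=np.array([*(c+38*i*v+88*j*u)/1000,z])
    A=blob(g,*proj("top",X),2);B=blob(h,*proj("side",X),2);x,e=tri(A,B);print(i,j,X*1000,x*1000,e*1000)
for p in[(582.06,426.61),(558.04,252.16),(482.78,263.12),(506.99,437.09)]:
    X=np.array([p[0]/1000,p[1]/1000,.161]);A=blob(g0,*proj("top",X),2);B=blob(h0,*proj("side",X),2);x,e=tri(A,B);print("hang",x*1000,e*1000)
E
```

```text
135.45 [0.5  0.27 0.25]
1 1 [630.12  90.55  58.  ] [630.11  90.61  57.02] 0.6168819041918355
1 -1 [595.79 -82.06  58.  ] [595.46 -82.63  58.05] 0.846050419002729
-1 -1 [521.25 -67.24  58.  ] [521.23 -67.75  57.38] 0.6255129745560997
-1 1 [555.59 105.38  58.  ] [555.46 105.6   56.59] 0.41212857573619827
hang [582.7  427.13 159.68] 0.25641060737396587
hang [558.2  251.98 161.05] 0.346570836567761
hang [482.82 263.05 160.81] 0.1347762677022259
hang [507.3  437.46 159.83] 0.45536902026076675
```

```bash
python3 - <<'E'
from h import *
from plant import ticket
np.set_printoptions(precision=1,suppress=True)
g=cv2.imread("pics/h3t.png",0);print("bin",rect(g,(380,170,480,256),140,1,"top",.03))
t=optics.capture("top")[:,:,::-1];m=(up(t.max(2)[185:250,392:468],4)<70).astype(np.uint8)
n,l,s,c=cv2.connectedComponentsWithStats(m)
for i in range(1,n):
    if s[i,4]>150: print(s[i]/4,c[i]/4+[392,185])
s=robot.observe();print(s["ee_pos"],s["force"],s["qd"].round(2) if hasattr(s["qd"],'round') else s["qd"])
E
```

```text
bin (array([ 658.3, -267.2]), 191.40615844726562, 163.11036682128906, np.float32(91.492714))
[ 6.   7.2  1.2 10.2 43.5] [398.5 197. ]
[ 28.2   8.5  12.   20.  257.8] [424.7 207. ]
[ 64.2   8.5   3.   46.2 389.2] [457.6 217.3]
[ 13.5  31.8  11.8  18.8 235. ] [410.  229.6]
[ 43.8  31.5  12.2  19.2 261.8] [440.4 229.4]
[0.5 0.3 0.3] [ 0.2 -1.2  0.2] [ 1.3 -0.3  1.2 -0.3 -0.2 -0.4 -0. ]
```

Request:
drive_tool(slide=[[0,0,0],[0,0,0],[0,0,0],[0,0,0],[0,0,0],[0,0,0],[0,0,0],[0,0,0],[0,0,0],[0,0,0]], yaw=[0,0,0,0,0,0,0,0,0,0])

```text
time: 136.85
ee_pos: [0.5039, 0.2666, 0.255]
ee_rot: [[0.195, 0.981, 0.0], [0.981, -0.195, 0.0], [0.0, 0.0, -1.0]]
force: [-0.0, -0.4, 1.3]
finger_gap: -0.0002
grip_force: 0.0
```

```bash
python3 -c "
from plant import ticket
print(ticket.sign_off())"
```

```text
the job is handed in; nothing more can be done
None
```

I handed the job in at about 137 s: the three spent cells are in the box, both fresh cells lie level in bays 1 and 3, the head is home on the tray, and the switch was pressed to a hard stop at 20 N, although that stop came about 4 mm above the height the given sizes imply (the last mark of "right down" is inferred from force, not seen).

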